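# Set the mask-dipping kit out to dry

### The arm

A 6-joint arm with a two-finger parallel gripper is mounted at the origin on the work surface. World frame = base frame: x ahead of the robot, y to its left, z up, the work surface at z = 0. Lengths are in mm, angles in rad, forces in N, time in s.
With the tool pointing down it reaches from about 400 to 925 mm from the base axis. Payload 12.5 kg.
Tool frame: the origin (TCP) lies at the very end of the fingers, on their centre line; the grasp point (between the pads) lies behind it (env.grip_depth is the z of the grasp point in the tool frame, in mm); z points along the fingers, y is the line along which they close (so a half turn about z gives the same grasp; the last joint's range is limited). The gripper opens to 95 mm and grips with 3 to 60 N. Pads are 20 mm wide; open, the fingers measure 119 mm over their backs; the gripper's body (75 mm by 180 mm) begins 59 mm behind the grasp point.
Start: joints at [1.128, 0.491, 1.559, -0, 1.092, -0.106], TCP at [206.527, 589.91, 214.661] pointing down, gripper open.
Joint ranges: [-3.1, 3.1], [-0.84, 2.19], [0.05, 2.79], [-1.13, 4.28], [0.06, 2.93], [-2.69, 2.69]. Speed limits (rad/s): [2.22, 2.22, 2.79, 3.14, 3.14, 3.14].

### API

Orientations are given as [roll, pitch, yaw] about the fixed x, y, z axes, in that order (R = Rz(yaw) Ry(pitch) Rx(roll)).
In Python, from cell import env, optics gives the robot as it stands.
- The arm moves only by the tool step_arm, never from a script. Its argument "moves" is a list of rows, each an object of numbers: "tx", "ty", "tz": the shift along the tool's x, y, z in mm; "roll": the turn about the tool's z in rad. In form: [{"tx": .., "ty": .., "tz": .., "roll": ..}, ...]. A call has 1 to 12 rows; each row is the pose to reach, as a shift and turn from the pose commanded when the call began, along the tool's axes at that moment; what a row does not reach only later rows make up. A row lasts 1/12 s, in which the tool goes at most 41.7 mm and 7.16 degrees, less where a joint would pass 70% of its speed; a pose out of reach is approached as far as the arm can. A call with a gripper value outside its range is refused whole. "grip" is the finger opening in mm, from 0 to 95.1, set as the call begins (left out, the last holds). The fingers move at their own pace and stop on an object; the grip force is fixed at half the most. Time passes only in rows, so rows that repeat a pose let the fingers close. It gives the time, the measured TCP pose, the force, the opening and the grip force at its end, in the units of the state.
- env.state(): the state, without advancing time (a new reading comes with each control period).
- optics.read_camera(name): name is "scene" or "side" or "wrist"; returns a dict with "pixels" (400x640x3 uint8, blue, green, red), "mtx" (3x3 intrinsics, pixels), "view" (4x4, takes a point from world to camera coordinates). Camera axes: x right, y down, z forward; pixel columns grow to the right and rows downward; lengths in mm; the calibration is good to about 2 mm. A picture is of the moment at which its call begins. There is no depth.
- env.job_done(): hands the job in; it is judged then, once.
The state is a dict: "t": time; "joints": joint angles; "qvel": joint speeds; "tau": joint torques, N m; "eef_pos": TCP position; "tcp_rot": TCP orientation; "ft_force": force on the tool from outside, world axes, zero at the start; "moment": the same for the moment, N m; "opening": opening from 0.0 (shut) to 1.0 (fully open); "grip_force": force on a finger pad.
Only numpy, scipy, OpenCV 4.12 (cv2) and the standard library are available. Lean on these libraries where they do the work, as an engineer would, in place of code of your own. Each camera call takes 0.05 s, during which the arm holds its last target. There are 200 camera calls.

### The job

Set the rinsed mask-dipping kit out to dry: lay the three saddles in the tray, one per lane, each flat on its sole with its plate inside the tray and its tab sticking out over the tray's open side, and stand the paddle in the holder cup, handle end down to the bottom and blade up. Do not shift or knock over the jar, beakers, dishes, bottle or air gun that stand around.

Things in the scene. Friction and masses are not known exactly. Their poses are not given: they have to be found in the camera images.
- saddle_a: Off-white saddle, ~160 g: sole plate 92 x 56 x 12 mm; along its middle a full-length grip rib 20 wide, 34 high (46 in all); at one end a tab 22 x 24 x 12 continues the plate. Origin: underside, middle of the 114 mm length; +x to the tab (heel -57, plate and rib end +35, tab end +57), +z from sole to rib. Starts lying sole down on the deck at any yaw.
- saddle_b: Off-white saddle, ~160 g: sole plate 92 x 56 x 12 mm; along its middle a full-length grip rib 20 wide, 34 high (46 in all); at one end a tab 22 x 24 x 12 continues the plate. Origin: underside, middle of the 114 mm length; +x to the tab (heel -57, plate and rib end +35, tab end +57), +z from sole to rib. Starts lying sole down on the deck at any yaw.
- saddle_c: Off-white saddle, ~160 g: sole plate 92 x 56 x 12 mm; along its middle a full-length grip rib 20 wide, 34 high (46 in all); at one end a tab 22 x 24 x 12 continues the plate. Origin: underside, middle of the 114 mm length; +x to the tab (heel -57, plate and rib end +35, tab end +57), +z from sole to rib. Starts standing on its heel, tab up, rib facing roughly the tray.
- saddle_a_tab (a point): Middle of the end face of saddle_a's tab, at (57, 0, 6) mm in the saddle's frame; same axes as the saddle.
- saddle_b_tab (a point): Middle of the end face of saddle_b's tab, at (57, 0, 6) mm in the saddle's frame; same axes as the saddle.
- saddle_c_tab (a point): Middle of the end face of saddle_c's tab, at (57, 0, 6) mm in the saddle's frame; same axes as the saddle.
- tray: Dark grey tray fixed to the deck. Origin: under the floor's centre. Floor 6 mm thick, x -55 to +55, y -108 to +108 mm. Walls 5 thick, 26 high (above deck) on the +x side and both y sides; -x side open (roughly facing left). Two dividers along x, 4 thick, 16 high (above deck), at y = -35 and +35 mm, make three lanes 66 wide, centres y = -70, 0, +70 mm.
- cup: Dark grey plastic holder cup fixed upright to the deck, 85 mm high, outer diameter 58 (foot flange 72, 4 mm high), inner diameter 50, inner floor 5 mm above the deck. Origin: centre of its underside; z up.
- paddle: Off-white dipping paddle, 200 mm long, ~80 g: square bar handle 18 x 18 mm from x = -100 to +50, then a flat blade 42 wide (y), 8 thick, to x = +100. Origin: middle of its length, underside of the bar (bar axis 9 mm above); +x to the blade. Starts lying on the deck, blade roughly towards the robot.
- paddle_foot (a point): Centre of the end of the paddle's handle (the end without the blade), on the bar's axis.
- paddle_blade (a point): Middle of the end edge of the paddle's blade.
- vial: Bystander: closed glass jar, 42 mm diameter, 70 high, among the saddles. Origin: centre of underside.
- wide_beaker: Bystander: glass beaker, 76 mm diameter, 70 high. Origin: centre of underside.
- low_beaker: Bystander: glass beaker, 68 mm diameter, 60 high. Origin: centre of underside.
- dish_far: Bystander: glass dish, 80 mm diameter, 16 high. Origin: centre of underside.
- dish_near: Bystander: glass dish, 84 mm diameter, 16 high. Origin: centre of underside.
- wash_bottle: Bystander: white bottle with blue cap, 60 mm diameter, 160 high. Origin: centre of underside.
- blow_gun: Bystander: black pistol-shaped air gun lying on its side, 130 x 100 mm, 26 high. Origin: under its barrel block; +x along the nozzle.
There are look-alikes about, which are no part of the job. There is more than one size of the paddle; the job needs the larger.

How it is judged:
By the outcome, as a careful person would: the job done as asked, in the order asked, and still so for the second after the job is handed in, with the robot touching nothing.
It also fails if it takes over 72 s, if anything falls off the work surface, if the arm or the gripper's body presses on something with over 40 N, if the wrist force passes 120 N, or if a joint passes its speed limit or range.

## Working session

There is one attempt and no reset: what is moved stays moved. The work goes in short steps, Python scripts to look and compute and a tool call to move; the robot and the scene stay as the last step left them, time stands still between calls to the robot, and variables do not carry over. Pictures are saved under pics/ and viewed, at most 10 in all, crops included, and the job is handed in when it is done.

Besides the shell and the picture viewer there is one more tool, called after "Emit:" by a JSON object that holds its "name" and its "arguments", one argument or row to a line. step_arm: Moves the arm, as the interface text tells. Its arguments: {"type":"object","properties":{"moves":{"type":"array"},"grip":{"type":"number"}},"required":["moves"]}

```bash
ls; mkdir -p pics
python3 - <<'E'
from cell import env, optics
import cv2
print(env.state(), env.grip_depth)
for n in ("scene","side","wrist"):
    r=optics.read_camera(n); cv2.imwrite(f"pics/{n}0.png",r["pixels"]); print(n,r["mtx"].round(1).tolist(),r["view"].round(3).tolist())
E
```

```text
pics
{'t': 0.0, 'joints': array([ 1.12838865e+00,  4.91531910e-01,  1.55945716e+00, -1.42237654e-05,
        1.09169552e+00, -1.05581900e-01]), 'qvel': array([-0.00033578,  0.00013623,  0.0005625 , -0.00131643,  0.00024371,
       -0.00107638]), 'tau': array([-3.76758078e-03, -6.12649941e+01, -2.58173472e+01,  6.90589333e-02,
        4.82858322e-02, -1.31385350e-04]), 'eef_pos': array([206.42264144, 589.66547724, 214.07627171]), 'tcp_rot': array([-3.14050547e+00, -1.02529133e-04,  2.80477339e+00]), 'ft_force': array([ 0.18738024, -0.14944835, -0.80776886]), 'moment': array([-0.01365621, -0.02512753, -0.02777896]), 'grip_force': 0.0, 'opening': 0.9988728072261438} -18.8
scene [[443.2, 0.0, 322.8], [0.0, 443.2, 202.2], [0.0, 0.0, 1.0]] [[0.366, 0.931, 0.008, -182.273], [0.753, -0.29, -0.591, -361.332], [-0.547, 0.222, -0.807, 1619.618], [0.0, 0.0, 0.0, 1.0]]
side [[410.5, 0.0, 315.3], [0.0, 410.5, 195.7], [0.0, 0.0, 1.0]] [[0.876, -0.482, 0.02, -493.016], [-0.337, -0.641, -0.689, 221.659], [0.345, 0.597, -0.724, 1053.424], [0.0, 0.0, 0.0, 1.0]]
wrist [[315.4, 0.0, 319.0], [0.0, 315.4, 195.9], [0.0, 0.0, 1.0]] [[0.331, 0.944, -0.002, -624.962], [0.901, -0.315, 0.298, -34.464], [0.28, -0.1, -0.955, 393.249], [0.0, 0.0, 0.0, 1.0]]
```

View pics/scene0.png

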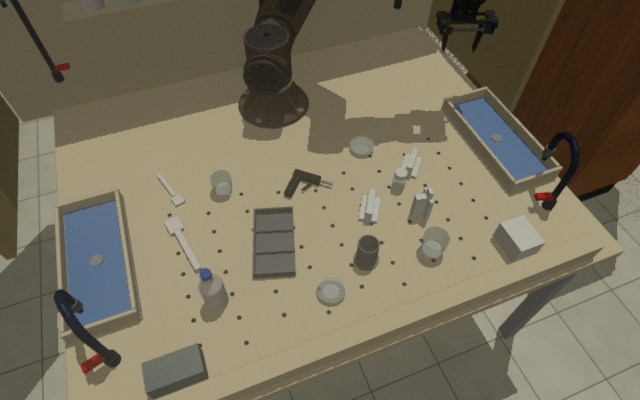

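View pics/side0.png

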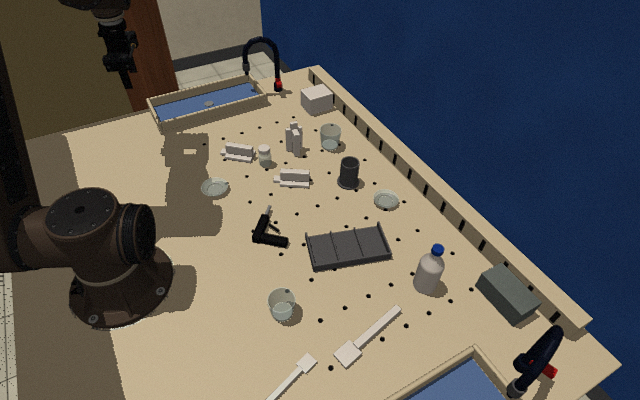

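Scene: saddles lie at about (411,162) and (370,206), one stands at (422,205). The tray is at (274,241), the cup at (368,252) and the large paddle at (182,243). The side view shows the same layout.

View pics/wrist0.png

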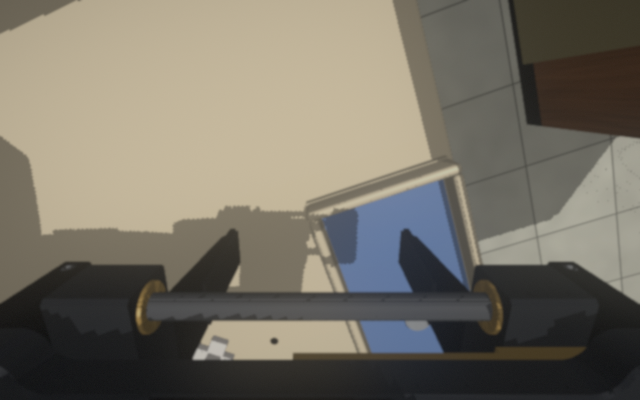

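```bash
cat > h.py <<'E'
import numpy as np, cv2
from cell import env, optics
from scipy.spatial.transform import Rotation as R
def cam(n):
    r=optics.read_camera(n); return r["pixels"],np.array(r["mtx"]),np.array(r["view"])
def ray(K,V,p):
    Rm=V[:3,:3]; c=-Rm.T@V[:3,3]; d=Rm.T@np.linalg.solve(K,[p[0],p[1],1.]); return c,d
def plane(K,V,p,z):
    c,d=ray(K,V,p); return (c+d*(z-c[2])/d[2])[:2]
def proj(K,V,X):
    q=K@(V[:3,:3]@np.asarray(X,float)+V[:3,3]); return q[:2]/q[2]
def tri(obs):
    A=0;b=0
    for K,V,p in obs:
        c,d=ray(K,V,p); d=d/np.linalg.norm(d); M=np.eye(3)-np.outer(d,d); A=A+M; b=b+M@c
    return np.linalg.solve(A,b)
def move(target,yaw_delta=0):
    "shift in tool axes from the measured pose to the target (world mm)"
    s=env.state(); Rm=R.from_euler('xyz',s['tcp_rot']).as_matrix()
    return (Rm.T@(np.array(target)-s['eef_pos'])).round(1)
E
python3 - <<'E'
from h import *
S=cam("scene");T=cam("side")
cv2.imwrite("pics/z_scene.png",cv2.resize(S[0][130:310,150:450],None,fx=2.66,fy=2.66,interpolation=cv2.INTER_CUBIC))
cv2.imwrite("pics/z_side.png",cv2.resize(T[0][110:375,200:460],None,fx=2.26,fy=2.26,interpolation=cv2.INTER_CUBIC))
for n,p in dict(sadA=(411,162),sadB=(370,206),stand=(421,218),cup=(367,265),tray=(274,241),pad1=(166,220),pad2=(198,268),vial=(399,190),bot=(213,308)).items(): print(n,plane(S[1],S[2],p,0).round())
E
```

```text
sadA [434. 337.]
sadB [547. 135.]
stand [642. 259.]
cup [728.  42.]
tray [ 560. -175.]
pad1 [ 376. -451.]
pad2 [ 568. -397.]
vial [524. 246.]
bot [ 697. -385.]
```

The wrist view is mostly table, a sink and the fingers, with a saddle just visible at about (212,348).

View pics/z_scene.png

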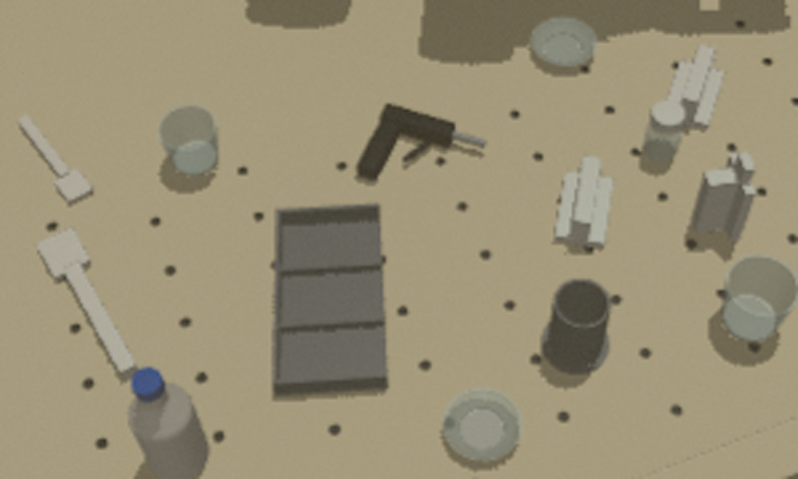

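View pics/z_side.png

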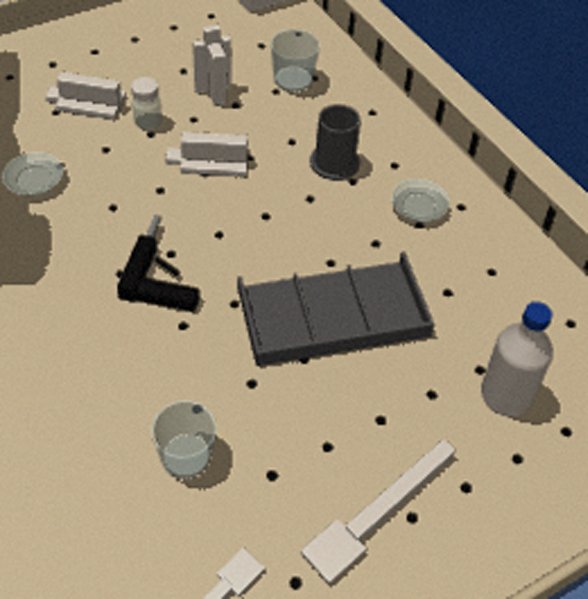

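The scene crop shows saddle a at about (695,85), b at (585,200), c upright at (722,200) with its tab on top, the cup at (577,325), and the tray at (330,300) with no wall on its right. In the side crop the tabs of a and b point left, towards the robot, at (52,97) and (172,157). The large paddle runs from its blade at (333,552) to its foot at (450,447).

Run:
```python
from h import *
S=cam("scene");T=cam("side");W=cam("wrist")
zs=lambda x,y:(S[1],S[2],(150+(x+.5)/2.66-.5,130+(y+.5)/2.66-.5))
zt=lambda x,y:(T[1],T[2],(200+(x+.5)/2.26-.5,110+(y+.5)/2.26-.5))
P=dict(Btop_tab=(zs(591,158),zt(183,134)),Btop_heel=(zs(583,220),zt(247,138)),
Atop_tab=(zs(706,48),zt(60,74)),Atop_heel=(zs(694,103),zt(121,84)),
padfoot=(zs(127,368),zt(448,446)),padblade=(zs(50,240),zt(318,566)),
Ctab=(zs(740,155),zt(211,30)),
trayNL=(zs(276,208),zt(404,256)))
for k,v in P.items(): print(k,tri(v).round(0))
for n,p,z in [("tray TL",(277,209),26),("TR",(379,206),26),("BR",(386,385),26),("BL",(274,391),26),("BR0",(387,389),0),("BL0",(276,397),0)]: print(n,plane(*zs(*p)[:2],zs(*p)[2],z).round(1))
for n,p,z in [("s L far",(240,280),26),("s near L",(259,350),26),("s near R",(432,324),26),("s far R",(404,255),26)]: print(n,plane(*zt(*p)[:2],zt(*p)[2],z).round(1))
for n,p in [("pblade a",(38,246)),("b",(80,232)),("c",(90,262)),("d",(52,278))]: print(n,plane(*zs(*p)[:2],zs(*p)[2],13).round(1))
for n,p in [("sblade a",(303,551)),("b",(332,523)),("c",(366,549)),("d",(330,582))]: print(n,plane(*zt(*p)[:2],zt(*p)[2],13).round(1))
print("cup rim",plane(*zs(580,303)[:2],zs(580,303)[2],85).round(1),plane(*zt(340,120)[:2],zt(340,120)[2],85).round(1))
s=env.state();Rm=R.from_euler('xyz',s['tcp_rot']).as_matrix();V=W[2]
print("cam in tool",(Rm.T@(-V[:3,:3].T@V[:3,3]-s['eef_pos'])).round(1),"axes in tool\n",(Rm.T@V[:3,:3].T).round(3))
```

```text
Btop_tab [521. 150.  48.]
Btop_heel [596. 104.  47.]
Atop_tab [417. 353.  46.]
Atop_heel [489. 298.  43.]
padfoot [ 575. -397.   14.]
padblade [ 385. -441.   10.]
Ctab [622. 266. 116.]
trayNL [ 579. -236.  189.]
tray TL [ 447.2 -199.1]
TR [484.1 -92.1]
BR [ 695.4 -157.9]
BL [ 661.2 -264.3]
BR0 [ 687.2 -155.1]
BL0 [ 654.8 -263.6]
s L far [478.4 -98. ]
s near L [ 449.9 -198.8]
s near R [ 648.8 -263.1]
s far R [ 680.6 -159.5]
pblade a [ 391.5 -456.1]
b [ 389.4 -409.8]
c [ 432.8 -407.1]
d [ 438.5 -449.1]
sblade a [ 378.6 -420.7]
b [ 419.3 -409.9]
c [ 435.1 -448.8]
d [ 386.3 -459.4]
cup rim [709.1  44.3] [705.4  41.1]
cam in tool [  84.1    0.8 -170.2] axes in tool
 [[-0.    -0.955 -0.298]
 [ 1.     0.    -0.001]
 [ 0.001 -0.298  0.955]]
```

```bash
cat >> h.py <<'E'
def go(*targets):
    "rows to reach each (x,y,z,yaw_deg), all from the pose now"
    s=env.state(); Rm=R.from_euler('xyz',s['tcp_rot']).as_matrix(); y0=np.degrees(s['tcp_rot'][2])
    print("t",round(s['t'],2),"at",s['eef_pos'].round(1),"yaw",y0.round(1))
    for x,y,z,yaw in targets:
        print((Rm.T@(np.array([x,y,z])-s['eef_pos'])).round(0),"roll",np.radians(-((yaw-y0+180)%360-180)).round(2))
E
python3 -c "
from h import *
go((558.5,127,120,148.5),(558.5,127,17,148.5))"
```

```text
t 0.4 at [206.5 589.9 214.5] yaw 160.7
[-485. -320.   95.] roll 0.21
[-485. -320.  198.] roll 0.21
```

Emit:
{"name": "step_arm", "arguments": {
  "moves": [
    {"tx": -485,"ty": -320,"tz": 95,"roll": 0.21},
    {"tx": -485,"ty": -320,"tz": 95,"roll": 0.21},
    {"tx": -485,"ty": -320,"tz": 95,"roll": 0.21},
    {"tx": -485,"ty": -320,"tz": 95,"roll": 0.21},
    {"tx": -485,"ty": -320,"tz": 95,"roll": 0.21},
    {"tx": -485,"ty": -320,"tz": 95,"roll": 0.21},
    {"tx": -485,"ty": -320,"tz": 95,"roll": 0.21},
    {"tx": -485,"ty": -320,"tz": 95,"roll": 0.21},
    {"tx": -485,"ty": -320,"tz": 95,"roll": 0.21},
    {"tx": -485,"ty": -320,"tz": 95,"roll": 0.21},
    {"tx": -485,"ty": -320,"tz": 95,"roll": 0.21},
    {"tx": -485,"ty": -320,"tz": 95,"roll": 0.21}
  ],
  "grip": 60
}}

```text
t: 1.4
eef_pos: [506.5, 195.5, 133.8]
tcp_rot: [3.141, 0.0, 2.595]
ft_force: [1.5, 1.1, 0.5]
opening: 0.631
grip_force: 0.0
```

```bash
python3 -c "
from h import *
go((558.5,127,120,148.5),(558.5,127,17,148.5))"
```

```text
t 1.4 at [506.5 195.5 133.8] yaw 148.7
[-80. -31.  14.] roll 0.0
[-80. -31. 117.] roll 0.0
```

Emit:
{"name": "step_arm", "arguments": {
  "moves": [
    {"tx": -80,"ty": -31,"tz": 14},
    {"tx": -80,"ty": -31,"tz": 14},
    {"tx": -80,"ty": -31,"tz": 50},
    {"tx": -80,"ty": -31,"tz": 80},
    {"tx": -80,"ty": -31,"tz": 105},
    {"tx": -80,"ty": -31,"tz": 117},
    {"tx": -80,"ty": -31,"tz": 117}
  ]
}}

```text
validation failed for argument at $.mo...
```

Emit:
{"name": "step_arm", "arguments": {
  "moves": [
    {"tx": 0},
    {"tx": 0},
    {"tx": 0},
    {"tx": 0},
    {"tx": 0}
  ],
  "grip": 19
}}

```text
validation failed for argument at $.mo...
```

Run:
```python
from h import *
go((558.5,127,130,148.5))
S=cam("scene");T=cam("side")
a=cv2.resize(S[0][140:260,320:460],None,fx=2.8,fy=2.8,interpolation=2); b=cv2.resize(T[0][100:220,210:350],None,fx=2.8,fy=2.8,interpolation=2)
cv2.imwrite("pics/gB.png",np.hstack([a,b]))
```

```text
t 1.4 at [506.5 195.5 133.8] yaw 148.7
[-80. -31.   4.] roll 0.0
```

Emit:
{"name": "step_arm", "arguments": {
  "moves": [
    {"tx": -80,"ty": -31,"tz": 14,"roll": 0},
    {"tx": -80,"ty": -31,"tz": 14,"roll": 0},
    {"tx": -80,"ty": -31,"tz": 50,"roll": 0},
    {"tx": -80,"ty": -31,"tz": 80,"roll": 0},
    {"tx": -80,"ty": -31,"tz": 105,"roll": 0},
    {"tx": -80,"ty": -31,"tz": 117,"roll": 0},
    {"tx": -80,"ty": -31,"tz": 117,"roll": 0}
  ]
}}

```text
t: 2.08
eef_pos: [556.4, 129.5, 14.9]
tcp_rot: [-3.139, -0.003, 2.595]
ft_force: [-0.6, -0.6, -0.1]
opening: 0.634
grip_force: 0.0
```

Emit:
{"name": "step_arm", "arguments": {
  "moves": [
    {"tx": 0,"ty": 0,"tz": 0,"roll": 0},
    {"tx": 0,"ty": 0,"tz": 0,"roll": 0},
    {"tx": 0,"ty": 0,"tz": 0,"roll": 0},
    {"tx": 0,"ty": 0,"tz": 0,"roll": 0},
    {"tx": 0,"ty": 0,"tz": 0,"roll": 0}
  ],
  "grip": 19
}}

```text
t: 2.5
eef_pos: [558.1, 129.4, 17.9]
tcp_rot: [3.141, 0.001, 2.595]
ft_force: [-0.1, 0.1, 0.2]
opening: 0.339
grip_force: 0.0
```

Run:
```python
from h import *
go((558.5,127,130,148.5),(567.6,-178.75,130,72.8))
S=cam("scene");T=cam("side")
a=cv2.resize(S[0][140:260,320:460],None,fx=2.8,fy=2.8,interpolation=2); b=cv2.resize(T[0][100:220,210:350],None,fx=2.8,fy=2.8,interpolation=2)
cv2.imwrite("pics/gB.png",np.hstack([a,b]))
```

```text
t 2.5 at [558.1 129.4  17.9] yaw 148.7
[  -2.   -2. -112.] roll 0.0
[-168. -258. -112.] roll 1.32
```

Emit:
{"name": "step_arm", "arguments": {
  "moves": [
    {"tx": 0,"ty": 0,"tz": 0,"roll": 0},
    {"tx": 0,"ty": 0,"tz": 0,"roll": 0},
    {"tx": 0,"ty": 0,"tz": 0,"roll": 0},
    {"tx": 0,"ty": 0,"tz": 0,"roll": 0}
  ],
  "grip": 19
}}

```text
t: 2.93
eef_pos: [557.6, 129.2, 17.2]
tcp_rot: [-3.142, -0.0, 2.595]
ft_force: [-2.7, -1.8, 6.2]
opening: 0.21
grip_force: 30.0
```

Emit:
{"name": "step_arm", "arguments": {
  "moves": [
    {"tx": 0,"ty": 0,"tz": 0,"roll": 0},
    {"tx": 0,"ty": 0,"tz": 0,"roll": 0},
    {"tx": 0,"ty": 0,"tz": 0,"roll": 0}
  ],
  "grip": 5
}}

```text
t: 3.18
eef_pos: [557.7, 129.2, 17.2]
tcp_rot: [3.142, 0.0, 2.595]
ft_force: [-2.1, -1.6, 5.0]
opening: 0.21
grip_force: 30.0
```

Run:
```python
from h import *
go((558.5,127,130,148.5),(567.6,-178.75,130,72.8))
S=cam("scene");T=cam("side")
a=cv2.resize(S[0][140:260,320:460],None,fx=2.8,fy=2.8,interpolation=2); b=cv2.resize(T[0][100:220,210:350],None,fx=2.8,fy=2.8,interpolation=2)
cv2.imwrite("pics/gB.png",np.hstack([a,b]))
```

```text
t 3.18 at [557.7 129.2  17.2] yaw 148.7
[  -2.   -1. -113.] roll 0.0
[-169. -258. -113.] roll 1.32
```

View pics/gB.png

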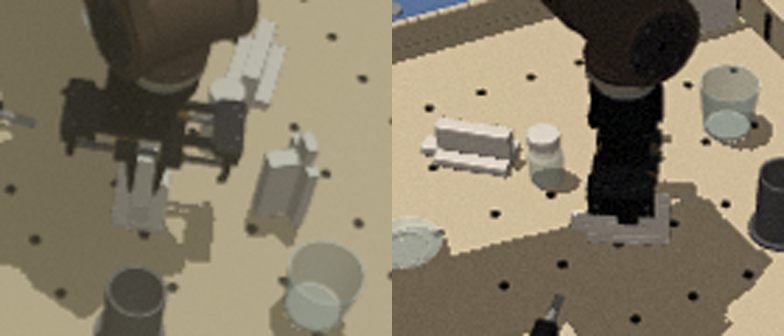

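Saddle b is gripped near the middle of its rib: the fingers are at about (140,165) in the left panel and (620,210) in the right. The neighbours are untouched.

```bash
python3 -c "
from h import *
go((558,129,125,148.7),(635.7,-195.4,125,72.8))"
```

```text
t 3.28 at [557.7 129.2  17.2] yaw 148.7
[  -0.    0. -108.] roll -0.0
[-235. -237. -108.] roll 1.32
```

Emit:
{"name": "step_arm", "arguments": {
  "moves": [
    {"tx": 0,"ty": 0,"tz": -35,"roll": 0},
    {"tx": 0,"ty": 0,"tz": -75,"roll": 0},
    {"tx": 0,"ty": 0,"tz": -108,"roll": 0},
    {"tx": -235,"ty": -237,"tz": -108,"roll": 1.32},
    {"tx": -235,"ty": -237,"tz": -108,"roll": 1.32},
    {"tx": -235,"ty": -237,"tz": -108,"roll": 1.32},
    {"tx": -235,"ty": -237,"tz": -108,"roll": 1.32},
    {"tx": -235,"ty": -237,"tz": -108,"roll": 1.32},
    {"tx": -235,"ty": -237,"tz": -108,"roll": 1.32},
    {"tx": -235,"ty": -237,"tz": -108,"roll": 1.32},
    {"tx": -235,"ty": -237,"tz": -108,"roll": 1.32},
    {"tx": -235,"ty": -237,"tz": -108,"roll": 1.32}
  ]
}}

```text
t: 4.28
eef_pos: [636.2, -202.3, 124.2]
tcp_rot: [3.14, 0.001, 1.459]
ft_force: [0.0, 0.9, -1.8]
opening: 0.206
grip_force: 30.0
```

```bash
python3 -c "
from h import *
go((635.7,-195.4,90,72.8))"
```

```text
t 4.28 at [ 636.2 -202.3  124.2] yaw 83.6
[ 7. -1. 34.] roll 0.19
```

Emit:
{"name": "step_arm", "arguments": {
  "moves": [
    {"tx": 0,"ty": 0,"tz": 15,"roll": 0.1},
    {"tx": 0,"ty": 0,"tz": 34,"roll": 0.2},
    {"tx": 0,"ty": 0,"tz": 34,"roll": 0.2},
    {"tx": 0,"ty": 0,"tz": 34,"roll": 0.2},
    {"tx": 0,"ty": 0,"tz": 34,"roll": 0.2}
  ]
}}

```text
t: 4.7
eef_pos: [635.5, -195.3, 91.5]
tcp_rot: [3.141, -0.0, 1.273]
ft_force: [0.5, -0.8, -2.4]
opening: 0.21
grip_force: 30.0
```

```bash
python3 -c "
from h import *
W=cam('wrist'); cv2.imwrite('pics/w1.png',W[0]); go((635.7,-195.4,90,72.8)); np.savez('w1.npz',K=W[1],V=W[2],im=W[0])"
```

```text
t 4.75 at [ 635.6 -195.3   91.9] yaw 72.9
[-0.  0.  2.] roll 0.0
```

View pics/w1.png

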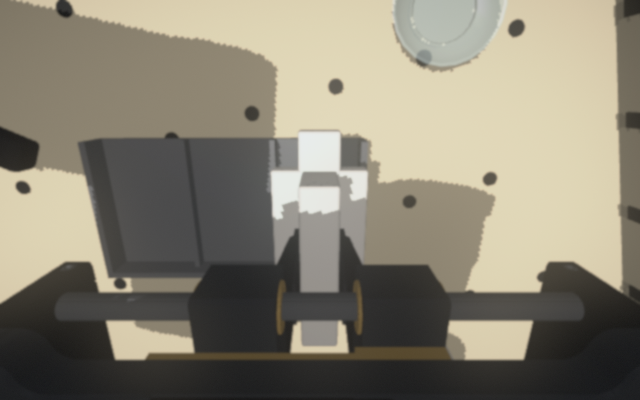

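The wrist view shows the held saddle with its tab end at row 131 and columns 299-340. The tray's open edge is at row 139, with dividers at columns 185 and 275, the left wall at column 80 and the right wall at column 368.

Run:
```python
from h import *
f=np.load('w1.npz');K,V=f['K'],f['V']
s=env.state();Rm=R.from_euler('xyz',s['tcp_rot']).as_matrix();p0=s['eef_pos']
def tl(u,v,z):
    return (Rm.T@(np.r_[plane(K,V,(u,v),z),z]-p0))[:2].round(1)
for n,a in dict(tabL=(299,131,86.5),tabR=(340,131,86.5),plateL=(271,170,86.5),plateR=(367,171,86.5),ribend=(320,186,120.5),
  wallL_out=(80,143,26),wallL_base=(82,143,0),edge_mid=(140,139,6),edge2=(230,139,6),edge3=(260,139,6),div1=(185,139,16),div2=(275,139,16),wallR=(368,139,26),div1low=(201,262,16)).items(): print(n,tl(*a))
```

```text
tabL [ 67.6 -10.7]
tabR [67.6 11.7]
plateL [ 45.8 -27. ]
plateR [45.2 27.5]
ribend [45.8  0.7]
wallL_out [  52.7 -177.4]
wallL_base [  49.2 -195.3]
edge_mid [  53.2 -143.6]
edge2 [ 53.2 -71.3]
edge3 [ 53.2 -47.2]
div1 [  54.4 -103.2]
div2 [ 54.5 -33.7]
wallR [55.7 36.6]
div1low [ -52.  -102.7]
```

Emit:
{"name": "step_arm", "arguments": {
  "moves": [
    {"tx": 1,"ty": 1,"tz": 30,"roll": 0},
    {"tx": 1,"ty": 1,"tz": 50,"roll": 0},
    {"tx": 1,"ty": 1,"tz": 62,"roll": 0},
    {"tx": 1,"ty": 1,"tz": 67,"roll": 0},
    {"tx": 1,"ty": 1,"tz": 68,"roll": 0},
    {"tx": 1,"ty": 1,"tz": 68,"roll": 0},
    {"tx": 1,"ty": 1,"tz": 68,"roll": 0}
  ]
}}

```text
t: 5.33
eef_pos: [637.0, -194.9, 24.0]
tcp_rot: [3.14, 0.0, 1.27]
ft_force: [0.6, 0.1, -2.1]
opening: 0.21
grip_force: 30.0
```

Emit:
{"name": "step_arm", "arguments": {
  "moves": [
    {"tx": 0,"ty": 0,"tz": 0,"roll": 0},
    {"tx": 0,"ty": 0,"tz": 0,"roll": 0},
    {"tx": 0,"ty": 0,"tz": 0,"roll": 0},
    {"tx": 0,"ty": 0,"tz": -30,"roll": 0},
    {"tx": 0,"ty": 0,"tz": -60,"roll": 0},
    {"tx": 0,"ty": 0,"tz": -100,"roll": 0},
    {"tx": 0,"ty": 0,"tz": -110,"roll": 0}
  ],
  "grip": 34
}}

```text
t: 5.92
eef_pos: [638.3, -195.5, 139.0]
tcp_rot: [3.134, 0.001, 1.27]
ft_force: [0.5, -0.3, 0.4]
opening: 0.356
grip_force: 0.0
```

```bash
python3 -c "
from h import *
go((453,325.5,125,142.6),(453,325.5,17,142.6))"
```

```text
t 5.92 at [ 638.3 -195.5  139. ] yaw 72.8
[ 443. -331.   11.] roll -1.22
[ 443. -332.  119.] roll -1.22
```

Emit:
{"name": "step_arm", "arguments": {
  "moves": [
    {"tx": 444,"ty": -331,"tz": 6,"roll": -1.22},
    {"tx": 444,"ty": -331,"tz": 6,"roll": -1.22},
    {"tx": 444,"ty": -331,"tz": 6,"roll": -1.22},
    {"tx": 444,"ty": -331,"tz": 6,"roll": -1.22},
    {"tx": 444,"ty": -331,"tz": 6,"roll": -1.22},
    {"tx": 444,"ty": -331,"tz": 6,"roll": -1.22},
    {"tx": 444,"ty": -331,"tz": 6,"roll": -1.22},
    {"tx": 444,"ty": -331,"tz": 6,"roll": -1.22},
    {"tx": 444,"ty": -331,"tz": 6,"roll": -1.22},
    {"tx": 444,"ty": -331,"tz": 6,"roll": -1.22},
    {"tx": 444,"ty": -331,"tz": 6,"roll": -1.22},
    {"tx": 444,"ty": -331,"tz": 6,"roll": -1.22}
  ],
  "grip": 60
}}

```text
t: 6.92
eef_pos: [469.0, 278.5, 127.9]
tcp_rot: [3.141, 0.0, 2.49]
ft_force: [0.9, -0.4, -0.1]
opening: 0.628
grip_force: 0.0
```

```bash
python3 -c "
from h import *
go((453,325.5,125,142.6),(453,325.5,17,142.6))"
```

```text
t 6.92 at [469.  278.5 127.9] yaw 142.7
[41. 28.  3.] roll 0.0
[ 41.  28. 111.] roll 0.0
```

Emit:
{"name": "step_arm", "arguments": {
  "moves": [
    {"tx": 41,"ty": 28,"tz": 3,"roll": 0},
    {"tx": 41,"ty": 28,"tz": 3,"roll": 0},
    {"tx": 41,"ty": 28,"tz": 20,"roll": 0},
    {"tx": 41,"ty": 28,"tz": 55,"roll": 0},
    {"tx": 41,"ty": 28,"tz": 85,"roll": 0},
    {"tx": 41,"ty": 28,"tz": 105,"roll": 0},
    {"tx": 41,"ty": 28,"tz": 111,"roll": 0},
    {"tx": 41,"ty": 28,"tz": 111,"roll": 0}
  ]
}}

```text
t: 7.58
eef_pos: [454.0, 323.3, 15.5]
tcp_rot: [-3.14, -0.001, 2.49]
ft_force: [0.2, 0.2, -0.1]
opening: 0.629
grip_force: 0.0
```

Emit:
{"name": "step_arm", "arguments": {
  "moves": [
    {"tx": 0,"ty": 0,"tz": 0,"roll": 0},
    {"tx": 0,"ty": 0,"tz": 0,"roll": 0},
    {"tx": 0,"ty": 0,"tz": 0,"roll": 0},
    {"tx": 0,"ty": 0,"tz": 0,"roll": 0},
    {"tx": 0,"ty": 0,"tz": 0,"roll": 0},
    {"tx": 0,"ty": 0,"tz": 0,"roll": 0},
    {"tx": 0,"ty": 0,"tz": 0,"roll": 0},
    {"tx": 0,"ty": 0,"tz": 0,"roll": 0},
    {"tx": 0,"ty": 0,"tz": 0,"roll": 0}
  ],
  "grip": 15
}}

```text
t: 8.33
eef_pos: [454.3, 323.8, 16.9]
tcp_rot: [3.141, 0.0, 2.49]
ft_force: [-0.5, -0.2, 5.1]
opening: 0.209
grip_force: 29.9
```

```bash
python3 -c "
from h import *
go((453,325.5,125,142.6),(501.5,-156,90,72.8))"
```

```text
t 8.33 at [454.3 323.8  16.9] yaw 142.7
[   2.    1. -108.] roll 0.0
[-329. -353.  -73.] roll 1.22
```

```bash
python3 -c "
from h import *
go((503.3,-153.5,125,72.8))"
```

```text
t 8.33 at [454.3 323.8  16.9] yaw 142.7
[-329. -350. -108.] roll 1.22
```

Emit:
{"name": "step_arm", "arguments": {
  "moves": [
    {"tx": 0,"ty": 0,"tz": -35,"roll": 0},
    {"tx": 0,"ty": 0,"tz": -75,"roll": 0},
    {"tx": 0,"ty": 0,"tz": -108,"roll": 0},
    {"tx": -327,"ty": -352,"tz": -108,"roll": 1.22},
    {"tx": -327,"ty": -352,"tz": -108,"roll": 1.22},
    {"tx": -327,"ty": -352,"tz": -108,"roll": 1.22},
    {"tx": -327,"ty": -352,"tz": -108,"roll": 1.22},
    {"tx": -327,"ty": -352,"tz": -108,"roll": 1.22},
    {"tx": -327,"ty": -352,"tz": -108,"roll": 1.22},
    {"tx": -327,"ty": -352,"tz": -108,"roll": 1.22},
    {"tx": -327,"ty": -352,"tz": -108,"roll": 1.22},
    {"tx": -327,"ty": -352,"tz": -108,"roll": 1.22}
  ]
}}

```text
t: 9.33
eef_pos: [490.2, -51.5, 124.4]
tcp_rot: [-3.142, -0.0, 1.359]
ft_force: [1.0, -1.1, -1.5]
opening: 0.208
grip_force: 29.9
```

```bash
python3 -c "
from h import *
go((503.3,-153.5,90,72.8))"
```

```text
t 9.33 at [490.2 -51.5 124.4] yaw 77.8
[-97.  34.  34.] roll 0.09
```

Emit:
{"name": "step_arm", "arguments": {
  "moves": [
    {"tx": -97,"ty": 34,"tz": 10,"roll": 0.09},
    {"tx": -97,"ty": 34,"tz": 20,"roll": 0.09},
    {"tx": -97,"ty": 34,"tz": 34,"roll": 0.09},
    {"tx": -97,"ty": 34,"tz": 34,"roll": 0.09},
    {"tx": -97,"ty": 34,"tz": 34,"roll": 0.09},
    {"tx": -97,"ty": 34,"tz": 34,"roll": 0.09}
  ]
}}

```text
t: 9.83
eef_pos: [503.7, -150.8, 90.5]
tcp_rot: [-3.141, -0.0, 1.275]
ft_force: [0.4, 0.3, -1.2]
opening: 0.21
grip_force: 29.9
```

Run:
```python
from h import *
W=cam('wrist'); im,K,V=W; np.savez('w2.npz',K=K,V=V,im=im)
go((503.3,-153.5,90,72.8))
s=env.state();Rm=R.from_euler('xyz',s['tcp_rot']).as_matrix();p0=s['eef_pos']
def tl(u,v,z): return (Rm.T@(np.r_[plane(K,V,(u,v),z),z]-p0))[:2].round(1)
g=im.min(2).astype(int)
for r in (150,180): print(r,' '.join(map(str,g[r,255:390:2])))
print('col320',g[90:215:2,320]); print('col345',g[90:215:2,345]); print('row160 R',g[160,380:640:4])
cv2.imwrite('pics/w2.png',im)
```

```text
t 9.88 at [ 503.9 -150.5   90.9] yaw 73.1
[-3.  0.  1.] roll 0.01
150 118 119 119 119 116 97 85 85 77 68 77 86 86 86 87 86 86 87 87 87 88 93 127 146 148 147 148 148 148 148 149 148 148 148 148 148 148 148 148 147 148 148 143 115 89 89 90 89 90 89 89 81 87 90 89 90 89 93 113 127 129 129 130 129 130 129 129 129
180 119 119 120 120 119 115 92 88 118 144 147 147 147 148 148 148 147 148 148 148 148 145 136 144 147 146 147 147 147 147 148 148 148 148 148 148 148 147 148 148 148 150 156 149 148 148 148 148 164 218 227 228 227 228 227 226 197 114 88 88 89 102 120 126 126 126 125 123
col320 [119 119 120 120 120 120 119 119 120 120 120 119 120 119 120 128 145 149
 149 149 149 149 149 149 149 148 149 149 148 149 148 148 148 148 149 142
 121 117 118 118 118 118 129 144 147 147 147 149 148 148 148 147 149 148
 148 148 147 148 148 147 148 148 148]
col345 [120 120 121 120 120 121 121 120 121 120 121 121 120 121 121 121 120 120
 121 121 121 120 121 116  91  64  67  85  89  90  89  89  89  94 112 128
 145 148 149 149 148 148 148 148 149 148 148 148 148 148 147 147 148 147
 148 147 148 147 148 148 147 148 147]
row160 R [120 128 128 128 128 128 127 128 128 128 128 127 127 128 127 127  84 122
 129 129 129 196 225 225 225 225 225 178 130 134 137 136 134 134 134 138
 158 199 218 118  89  91 128 154 187 186 185 186 186 185 185 184 185 184
 184 184 184 183 184 183 182 182 182 181 181]
```

Run:
```python
from h import *
f=np.load('w2.npz');K,V,im=f['K'],f['V'],f['im']
s=env.state();Rm=R.from_euler('xyz',s['tcp_rot']).as_matrix();p0=s['eef_pos']
def tl(u,v,z): return (Rm.T@(np.r_[plane(K,V,(u,v),z),z]-p0))[:2].round(1)
print(s['t'],p0.round(1),'tab',tl(320,121,85.9),'plateL',tl(271,161,85.9),'R',tl(367,161,85.9),'edge',tl(345,138,6),tl(371,138,6))
g=im.min(2).astype(int)
for r in (145,152,200): print(r,g[r,255:280],g[r,358:382],[ (c,g[r,c]) for c in range(400,600) if abs(g[r,c]-g[r,c-2])>12])
```

```text
9.8833 [ 503.9 -150.5   90.9] tab [72.6  0.9] plateL [ 50.7 -26.6] R [50.6 27.3] edge [53.7 21.2] [53.7 42. ]
145 [119 119 119 119 119 119 118 119 119 117 114 106  96  85  77  74  72  72
  71  73  78  83  85  86  86] [ 80  82  82  84  85  87  89  89  89  90  90  90  95 107 119 126 127 128
 127 128 127 127 127 127] [(444, np.int64(105)), (445, np.int64(94)), (446, np.int64(88)), (449, np.int64(102)), (450, np.int64(108)), (486, np.int64(166)), (487, np.int64(198)), (488, np.int64(217)), (489, np.int64(224)), (517, np.int64(183)), (518, np.int64(149)), (519, np.int64(131)), (520, np.int64(128)), (531, np.int64(106)), (532, np.int64(96)), (533, np.int64(92)), (543, np.int64(132)), (544, np.int64(140)), (545, np.int64(145)), (548, np.int64(163)), (549, np.int64(169))]
152 [119 119 119 119 119 119 119 118 117 109  97  88  85  86  85  84  78  72
  69  70  76  82  85  86  86] [ 83  87  90  90  90  90  90  90  89  89  90  93 104 117 126 129 128 126
 127 128 129 130 129 130] [(443, np.int64(108)), (444, np.int64(93)), (445, np.int64(87)), (448, np.int64(109)), (449, np.int64(123)), (450, np.i
[... 551 characters left out ...]
126 102  89  87  87  87  87  87  87
  86  86  87  86  87  86] [(458, np.int64(126)), (459, np.int64(137)), (460, np.int64(144)), (481, np.int64(130)), (482, np.int64(116)), (483, np.int64(109)), (506, np.int64(170)), (507, np.int64(200)), (508, np.int64(217)), (509, np.int64(222)), (534, np.int64(184)), (535, np.int64(138)), (536, np.int64(110)), (537, np.int64(113)), (538, np.int64(124)), (539, np.int64(128)), (543, np.int64(153)), (544, np.int64(172)), (545, np.int64(183)), (546, np.int64(187)), (566, np.int64(161)), (567, np.int64(147)), (568, np.int64(135)), (569, np.int64(128)), (572, np.int64(143)), (573, np.int64(154)), (574, np.int64(167)), (575, np.int64(178)), (576, np.int64(183))]
```

View pics/w2.png

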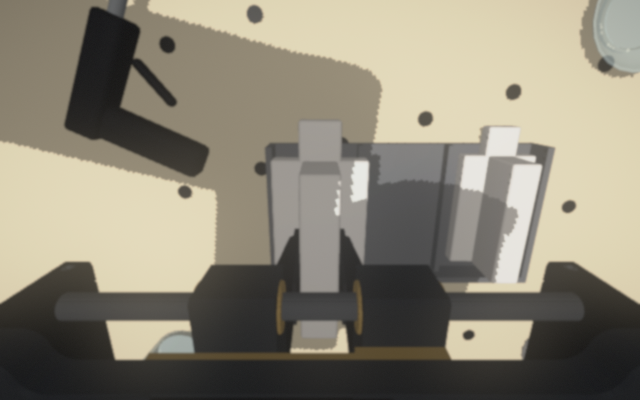

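Saddle b lies flat in the far lane with its tab out, at (515,200). The held saddle a is over the near lane with its tab end at row 121; the tray's open edge is at row 144, its left wall at column 266 and the divider at column 447.

Run:
```python
from h import *
f=np.load('w2.npz');K,V,im=f['K'],f['V'],f['im']
s=env.state();Rm=R.from_euler('xyz',s['tcp_rot']).as_matrix();p0=s['eef_pos']
def tl(u,v,z): return (Rm.T@(np.r_[plane(K,V,(u,v),z),z]-p0))[:2].round(1)
print('col400',im[130:156,400].min(1),'col425',im[130:156,425].min(1))
print('wall',tl(266,146,26),tl(270,200,26),'div',tl(446.5,150,16),tl(440,200,16),'edge',tl(400,143.5,6))
```

```text
col400 [187 188 187 187 187 187 187 187 186 187 185 178 157 132 123 126 128 128
 128 128 128 129 127 128 128 129] col425 [188 187 188 187 187 187 187 187 188 187 186 178 157 133 124 127 129 129
 129 129 129 129 128 128 129 129]
wall [ 50.3 -39. ] [  8.2 -38. ] div [45.6 99.5] [ 4.7 99.1] edge [49.3 65.5]
```

Emit:
{"name": "step_arm", "arguments": {
  "moves": [
    {"tx": -8,"ty": -2,"tz": 20,"roll": 0},
    {"tx": -8,"ty": -2,"tz": 45,"roll": 0},
    {"tx": -8,"ty": -2,"tz": 60,"roll": 0},
    {"tx": -8,"ty": -2,"tz": 66,"roll": 0},
    {"tx": -8,"ty": -2,"tz": 67,"roll": 0},
    {"tx": -8,"ty": -2,"tz": 67,"roll": 0},
    {"tx": -8,"ty": -2,"tz": 67,"roll": 0}
  ]
}}

```text
t: 10.47
eef_pos: [500.3, -158.1, 24.6]
tcp_rot: [3.14, 0.0, 1.276]
ft_force: [-0.4, 0.2, -1.2]
opening: 0.209
grip_force: 30.0
```

Emit:
{"name": "step_arm", "arguments": {
  "moves": [
    {"tx": 0,"ty": 0,"tz": 0,"roll": 0},
    {"tx": 0,"ty": 0,"tz": 0,"roll": 0},
    {"tx": 0,"ty": 0,"tz": 0,"roll": 0},
    {"tx": 0,"ty": 0,"tz": -30,"roll": 0},
    {"tx": 0,"ty": 0,"tz": -60,"roll": 0},
    {"tx": 0,"ty": 0,"tz": -100,"roll": 0},
    {"tx": 0,"ty": 0,"tz": -140,"roll": 0},
    {"tx": 0,"ty": 0,"tz": -140,"roll": 0}
  ],
  "grip": 34
}}

```text
t: 11.13
eef_pos: [502.0, -159.4, 170.5]
tcp_rot: [3.131, 0.001, 1.275]
ft_force: [0.6, -0.2, -0.2]
opening: 0.359
grip_force: 0.0
```

Run:
```python
from h import *
go((503.3,-153.5,160,72.8))
S=cam("scene");T=cam("side")
a=cv2.resize(S[0][180:280,380:460],None,fx=5,fy=5,interpolation=2); b=cv2.resize(T[0][110:190,265:345],None,fx=5,fy=5,interpolation=2)
cv2.imwrite("pics/C.png",np.hstack([a,cv2.copyMakeBorder(b,0,100,0,0,0)]))
```

```text
t 11.13 at [ 502.  -159.4  170.5] yaw 73.0
[ 6. -1. 10.] roll 0.0
```

View pics/C.png

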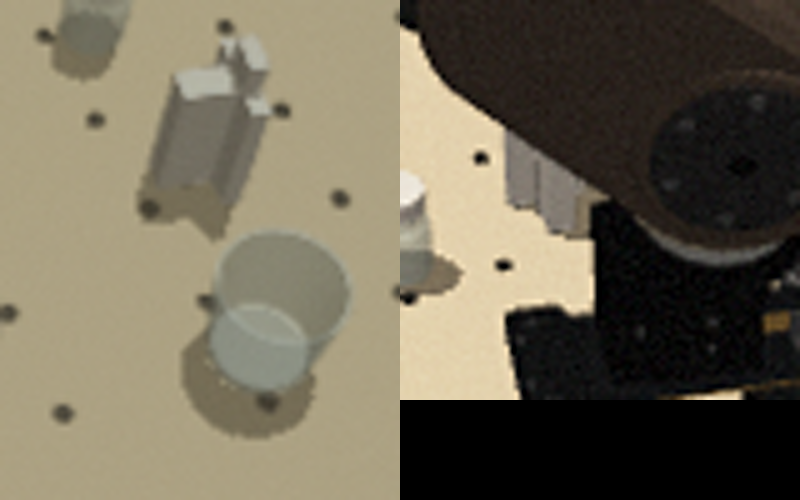

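Saddle c stands with its rib end face spanning about (177,73) to (235,93) and its tab top spanning (238,38) to (270,70). The beaker is just below it, at (280,300).

Run:
```python
from h import *
S=cam("scene");K,V=S[1],S[2]
q=lambda x,y,z: plane(K,V,(380+(x+.5)/5-.5,180+(y+.5)/5-.5),z)
for n,p in dict(r1=(177,73,92),r2=(182,99,92),r3=(235,93,92),r4=(229,68,92),t1=(238,38,114),t2=(257,36,114),t3=(270,68,114),t4=(250,72,114),sh=(270,110,92),sh0=(248,97,92),base1=(143,192,0),baseR=(240,208,0),bk_rim=(284,287,70),bk_base=(259,348,0),bk2=(284,287,60)).items(): print(n,q(*p).round(1))
zs=lambda x,y:(S[1],S[2],(150+(x+.5)/2.66-.5,130+(y+.5)/2.66-.5))
print('vial',plane(*zs(667,112)[:2],zs(667,112)[2],70).round(1))
```

```text
r1 [612.9 236.4]
r2 [630.3 230.2]
r3 [637.4 260.3]
r4 [620.4 265.9]
t1 [616.8 268.9]
t2 [619.4 279.6]
t3 [642. 275.]
t4 [640.4 263.2]
sh [655.  272.8]
sh0 [642.5 265.8]
base1 [628.7 223.2]
baseR [659.7 271.8]
bk_rim [749.9 232.3]
bk_base [748.  234.3]
bk2 [745.3 237.4]
vial [508.2 247.8]
```

```bash
python3 -c "
from h import *
S=cam('scene')
print(plane(S[1],S[2],(515,188),0).round(), plane(S[1],S[2],(445,98),0).round())
go((626.4,255.4,170,166),(626.4,255.4,57,166))"
```

```text
[649. 592.] [199. 605.]
t 11.33 at [ 499.2 -158.2  163. ] yaw 73.0
[433.   1.  -7.] roll -1.62
[433.   1. 106.] roll -1.62
```

Emit:
{"name": "step_arm", "arguments": {
  "moves": [
    {"tx": 433,"ty": 1,"tz": -7,"roll": -1.62},
    {"tx": 433,"ty": 1,"tz": -7,"roll": -1.62},
    {"tx": 433,"ty": 1,"tz": -7,"roll": -1.62},
    {"tx": 433,"ty": 1,"tz": -7,"roll": -1.62},
    {"tx": 433,"ty": 1,"tz": -7,"roll": -1.62},
    {"tx": 433,"ty": 1,"tz": -7,"roll": -1.62},
    {"tx": 433,"ty": 1,"tz": -7,"roll": -1.62},
    {"tx": 433,"ty": 1,"tz": -7,"roll": -1.62},
    {"tx": 433,"ty": 1,"tz": -7,"roll": -1.62},
    {"tx": 433,"ty": 1,"tz": -7,"roll": -1.62},
    {"tx": 433,"ty": 1,"tz": -7,"roll": -1.62},
    {"tx": 433,"ty": 1,"tz": -7,"roll": -1.62}
  ],
  "grip": 95
}}

```text
t: 12.33
eef_pos: [626.8, 259.3, 167.9]
tcp_rot: [-3.14, -0.002, 2.784]
ft_force: [0.7, -0.5, 0.6]
opening: 0.998
grip_force: 0.0
```

Emit:
{"name": "step_arm", "arguments": {
  "moves": [
    {"tx": 0,"ty": 0,"tz": 0,"roll": -0.12},
    {"tx": 0,"ty": 0,"tz": 0,"roll": -0.12},
    {"tx": 0,"ty": 0,"tz": 0,"roll": -0.12},
    {"tx": 0,"ty": 0,"tz": 0,"roll": -0.12}
  ]
}}

```text
t: 12.67
eef_pos: [626.8, 255.1, 169.6]
tcp_rot: [-3.141, -0.001, 2.89]
ft_force: [-0.1, -0.1, -0.2]
opening: 0.998
grip_force: 0.0
```

```bash
python3 -c "
from h import *
go((626.4,255.4,57,166))
W=cam('wrist'); cv2.imwrite('pics/w3.png',W[0])
for X in [(612.9,236.4,92),(630.3,230.2,92),(637.4,260.3,92),(640,263,114),(655,273,92)]: print(proj(W[1],W[2],X).round())
"
```

```text
t 12.67 at [626.8 255.1 169.6] yaw 165.6
[  0.   0. 113.] roll -0.01
[292. 194.]
[291. 215.]
[328. 214.]
[333. 226.]
[347. 229.]
```

Emit:
{"name": "step_arm", "arguments": {
  "moves": [
    {"tx": 0,"ty": 0,"tz": 25,"roll": 0},
    {"tx": 0,"ty": 0,"tz": 50,"roll": 0},
    {"tx": 0,"ty": 0,"tz": 75,"roll": 0},
    {"tx": 0,"ty": 0,"tz": 100,"roll": 0},
    {"tx": 0,"ty": 0,"tz": 113,"roll": 0},
    {"tx": 0,"ty": 0,"tz": 113,"roll": 0}
  ]
}}

```text
t: 13.22
eef_pos: [625.7, 254.8, 54.6]
tcp_rot: [-3.139, -0.004, 2.893]
ft_force: [-0.6, -0.2, -0.1]
opening: 1.0
grip_force: 0.0
```

Emit:
{"name": "step_arm", "arguments": {
  "moves": [
    {"tx": 0,"ty": 8,"tz": 0,"roll": 0},
    {"tx": 0,"ty": 16,"tz": 0,"roll": 0},
    {"tx": 0,"ty": 22,"tz": 0,"roll": 0},
    {"tx": 0,"ty": 26,"tz": 0,"roll": 0},
    {"tx": 0,"ty": 30,"tz": 0,"roll": 0},
    {"tx": 0,"ty": 34,"tz": 0,"roll": 0},
    {"tx": 0,"ty": 38,"tz": 0,"roll": 0},
    {"tx": 0,"ty": 42,"tz": 0,"roll": 0},
    {"tx": 0,"ty": 46,"tz": 0,"roll": 0},
    {"tx": 0,"ty": 48,"tz": 0,"roll": 0},
    {"tx": 0,"ty": 48,"tz": 0,"roll": 0},
    {"tx": 0,"ty": 48,"tz": 0,"roll": 0}
  ]
}}

```text
t: 14.22
eef_pos: [638.8, 302.2, 57.6]
tcp_rot: [3.141, 0.0, 2.895]
ft_force: [0.8, 0.6, 1.6]
opening: 0.998
grip_force: 0.4
```

Run:
```python
from h import *
W=cam('wrist')
S=cam("scene");T=cam("side")
a=S[0][150:260,380:490]; b=T[0][80:190,245:355];c=cv2.resize(W[0],(512,320))
f=lambda i: cv2.resize(i,(280,280),interpolation=2)
cv2.imwrite("pics/C2.png",np.hstack([np.vstack([f(a),f(b)]),cv2.copyMakeBorder(c,0,240,0,0,0)]))
```

Emit:
{"name": "step_arm", "arguments": {
  "moves": [
    {"tx": 0,"ty": 4,"tz": 0,"roll": 0},
    {"tx": 0,"ty": 8,"tz": 0,"roll": 0},
    {"tx": 0,"ty": 12,"tz": 0,"roll": 0},
    {"tx": 0,"ty": 16,"tz": 0,"roll": 0},
    {"tx": 0,"ty": 20,"tz": 0,"roll": 0},
    {"tx": 0,"ty": 25,"tz": 0,"roll": 0},
    {"tx": 0,"ty": 30,"tz": 0,"roll": 0},
    {"tx": 0,"ty": 35,"tz": 0,"roll": 0},
    {"tx": 0,"ty": 40,"tz": 0,"roll": 0},
    {"tx": 0,"ty": 45,"tz": 0,"roll": 0},
    {"tx": 0,"ty": 45,"tz": 0,"roll": 0},
    {"tx": 0,"ty": 45,"tz": 0,"roll": 0}
  ]
}}

```text
t: 15.37
eef_pos: [649.6, 345.9, 57.4]
tcp_rot: [-3.142, -0.0, 2.895]
ft_force: [-0.8, -0.1, -0.7]
opening: 0.995
grip_force: 0.0
```

Emit:
{"name": "step_arm", "arguments": {
  "moves": [
    {"tx": 0,"ty": 0,"tz": -30,"roll": 0},
    {"tx": -40,"ty": 0,"tz": -60,"roll": 0},
    {"tx": -80,"ty": 0,"tz": -90,"roll": 0},
    {"tx": -120,"ty": 0,"tz": -110,"roll": 0},
    {"tx": -140,"ty": 0,"tz": -110,"roll": 0},
    {"tx": -140,"ty": 0,"tz": -110,"roll": 0},
    {"tx": -140,"ty": 0,"tz": -110,"roll": 0}
  ]
}}

```text
t: 15.95
eef_pos: [786.7, 309.9, 167.0]
tcp_rot: [3.141, 0.0, 2.893]
ft_force: [-0.7, 0.7, -1.5]
opening: 0.997
grip_force: 0.0
```

Run:
```python
from h import *
W=cam('wrist')
S=cam("scene");T=cam("side")
a=S[0][130:240,400:510]; b=T[0][80:190,245:355];c=cv2.resize(W[0],(512,320))
f=lambda i: cv2.resize(i,(280,280),interpolation=2)
cv2.imwrite("pics/C3.png",np.hstack([np.vstack([f(a),f(b)]),cv2.copyMakeBorder(c,0,240,0,0,0)]))
np.savez('w3.npz',S=S[0],SK=S[1],SV=S[2],T=T[0],TK=T[1],TV=T[2],W=W[0],WK=W[1],WV=W[2])
go((641,315,17,166))
for n,(im,K,V) in dict(S=S,W=W,T=T).items():
    for X in [(632,278,0),(660,388,0)]: print(n,proj(K,V,X).round())
    m=(im.min(2)>(170 if n!='W' else 210)).astype(np.uint8)
    k,l,st,ce=cv2.connectedComponentsWithStats(m)
    print([(st[i].tolist()) for i in range(1,k) if 40<st[i,4]<20000])
```

```text
t 16.1 at [784.2 311.8 166.7] yaw 165.9
[139. -32. 150.] roll -0.0
S [425. 213.]
S [461. 210.]
[[429, 199, 25, 7, 100], [259, 210, 31, 6, 116], [429, 212, 28, 5, 43], [502, 215, 42, 36, 786], [181, 237, 19, 31, 100], [258, 253, 33, 7, 159], [293, 258, 7, 7, 43], [260, 268, 32, 3, 42]]
W [247.  35.]
W [365.  35.]
[]
T [294. 147.]
T [288. 128.]
[[301, 84, 29, 16, 274], [284, 122, 17, 22, 110], [280, 131, 11, 16, 72], [367, 219, 20, 33, 224], [359, 221, 15, 33, 170], [317, 226, 20, 33, 263], [310, 235, 13, 27, 168], [334, 305, 67, 62, 802], [266, 352, 51, 48, 464]]
```

Run:
```python
from h import *
f=np.load('w3.npz')
def rect(im,K,V,box,z,th):
    x,y,w,h=box; m=np.zeros(im.shape[:2],np.uint8); m[y:y+h,x:x+w]=im[y:y+h,x:x+w].min(2)>th
    c=max(cv2.findContours(m,0,2)[0],key=len)[:,0]
    P=np.array([plane(K,V,p,z) for p in c],np.float32); r=cv2.minAreaRect(P); print(z,np.round(r[0],1),np.round(r[1],1),round(r[2],1)); print(cv2.boxPoints(r).round(0).tolist())
rect(f['S'],f['SK'],f['SV'],(427,197,29,10),46,150)
rect(f['S'],f['SK'],f['SV'],(427,197,29,10),20,150)
rect(f['S'],f['SK'],f['SV'],(427,210,32,9),12,150)
W=f['W'];print(W.min(2)[20:140:6,200:420:10])
```

```text
46 [637.1 318.3] [78.2 20.4] 78.6
[[619.0, 282.0], [639.0, 278.0], [655.0, 355.0], [635.0, 359.0]]
20 [622.6 333.5] [80.1 21. ] 78.6
[[604.0, 296.0], [625.0, 292.0], [641.0, 371.0], [620.0, 375.0]]
12 [661.6 319. ] [88.5 14.2] 82.5
[[649.0, 276.0], [663.0, 274.0], [674.0, 362.0], [660.0, 364.0]]
[[149 149 150 150 199 199 200 200 200 199 200 200 200 200 200 200 199 150
  150 150 150 149]
 [149 149 150 150 201 200 200 201 200 200 201 201 200 199 195 200 200 151
  151 151 150 150]
 [150 150 150 150 184 172 154 134 117 102  95  90  89  89  89 200 201 152
  151 151 151 150]
 [150 151 151 151 119  85  85  91  95 103 113 118 123 126 181 122 105 152
  152 152 151 151]
 [150 151 151 152 114 123 124 124 125 126 126 129 128 128 199 150 153 152
  153 152 152 152]
 [151 151 152 151 146 168 159 180 196 202 202 202 202 202 203 154 154 153
  152 152 152 152]
 [143 151 152 153 150 203 203 202 202 203 203 200 196 187 176 154 155 153
  153 153 152 152]
 [119 152 152 153 153 121 105 102 105 104 108  73 141 137 154 154 153 154
  153 152 153 152]
 [152 152 153 153 154 150 153 154 153 154 155  76 155 154 1
[... 357 characters left out ...]
4 155 155 155 155 155 155 154
  154 155 154 154]
 [153 153 153 154 154 154 155 155 155 155 155 156 155 155 155 155 154 154
  154 154 155 154]
 [153 153 154 153 155 155 154 155 155 155 155 155 155 156 155 154 155 154
  154 154 155 154]
 [153 153 154 153 155 155 154 154 155 155 156 156 156 155 155 156 155 155
  155 155 155 154]
 [149 153 154 154 155 154 154 155 155 155 155 156 156 156 155 155 155 155
  155 155 154 155]
 [105 154 153 155 155 154 155 155 156 155 156 156 156 156 156 156 155 155
  155 155 154 155]
 [ 99 152  57 153 155 155 154 155 156 155 155 155 155 155 155 156 155 155
  155 155 155 154]
 [ 99 152 119 141 135 154 156 155 155 156 156 155 152  73 155 155 155 155
  155 156 155 155]]
```

View pics/C3.png

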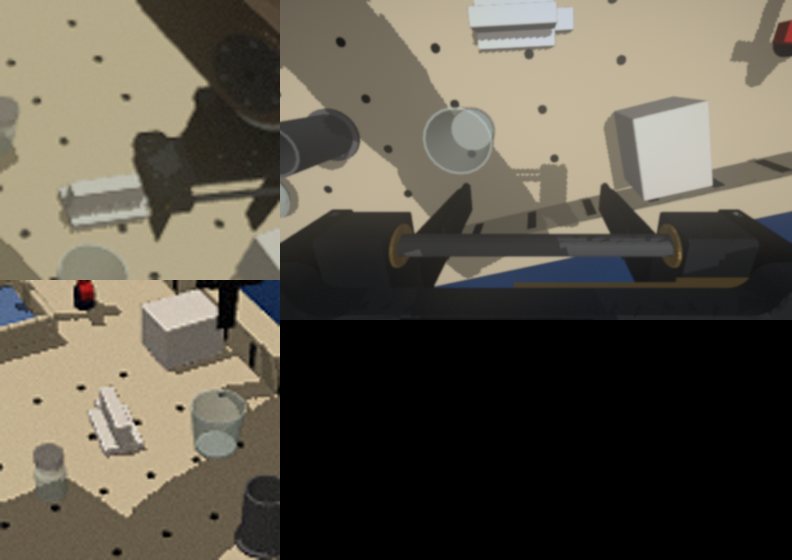

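Saddle c lies flat on its sole: scene panel at (105,200), wrist panel with its tab to the right at (565,19). The beaker, jar and cup stand as before. My ten views are used, so I go on by numbers.

```bash
python3 -c "
from h import *
go((641.5,321.5,110,78),(641.5,321.5,17,78))"
```

```text
t 16.1 at [784.2 311.8 166.7] yaw 165.9
[141. -25.  57.] roll 1.53
[141. -25. 150.] roll 1.53
```

Emit:
{"name": "step_arm", "arguments": {
  "moves": [
    {"tx": 141,"ty": -25,"tz": 30,"roll": 1.53},
    {"tx": 141,"ty": -25,"tz": 30,"roll": 1.53},
    {"tx": 141,"ty": -25,"tz": 30,"roll": 1.53},
    {"tx": 141,"ty": -25,"tz": 30,"roll": 1.53},
    {"tx": 141,"ty": -25,"tz": 30,"roll": 1.53},
    {"tx": 141,"ty": -25,"tz": 30,"roll": 1.53},
    {"tx": 141,"ty": -25,"tz": 30,"roll": 1.53},
    {"tx": 141,"ty": -25,"tz": 30,"roll": 1.53},
    {"tx": 141,"ty": -25,"tz": 30,"roll": 1.53},
    {"tx": 141,"ty": -25,"tz": 40,"roll": 1.53},
    {"tx": 141,"ty": -25,"tz": 50,"roll": 1.53},
    {"tx": 141,"ty": -25,"tz": 57,"roll": 1.53}
  ],
  "grip": 60
}}

```text
t: 17.1
eef_pos: [640.9, 322.1, 109.9]
tcp_rot: [-3.141, 0.001, 1.39]
ft_force: [0.2, 0.1, -0.5]
opening: 0.634
grip_force: 0.0
```

```bash
python3 -c "
from h import *
go((641.5,321.5,17,78))"
```

```text
t 17.1 at [640.9 322.1 109.9] yaw 79.6
[-0.  1. 93.] roll 0.03
```

Emit:
{"name": "step_arm", "arguments": {
  "moves": [
    {"tx": 0,"ty": 0,"tz": 25,"roll": 0.02},
    {"tx": 0,"ty": 0,"tz": 50,"roll": 0.02},
    {"tx": 0,"ty": 0,"tz": 75,"roll": 0.02},
    {"tx": 0,"ty": 0,"tz": 90,"roll": 0.02},
    {"tx": 0,"ty": 0,"tz": 93,"roll": 0.02},
    {"tx": 0,"ty": 0,"tz": 93,"roll": 0.02}
  ]
}}

```text
t: 17.6
eef_pos: [641.8, 321.9, 17.0]
tcp_rot: [-3.14, 0.001, 1.375]
ft_force: [-0.4, 0.4, 1.3]
opening: 0.629
grip_force: 0.0
```

Emit:
{"name": "step_arm", "arguments": {
  "moves": [
    {"tx": 0,"ty": 0,"tz": 0,"roll": 0},
    {"tx": 0,"ty": 0,"tz": 0,"roll": 0},
    {"tx": 0,"ty": 0,"tz": 0,"roll": 0},
    {"tx": 0,"ty": 0,"tz": 0,"roll": 0},
    {"tx": 0,"ty": 0,"tz": 0,"roll": 0},
    {"tx": 0,"ty": 0,"tz": 0,"roll": 0},
    {"tx": 0,"ty": 0,"tz": 0,"roll": 0},
    {"tx": 0,"ty": 0,"tz": 0,"roll": 0},
    {"tx": 0,"ty": 0,"tz": 0,"roll": 0}
  ],
  "grip": 15
}}

```text
t: 18.35
eef_pos: [642.6, 321.7, 17.8]
tcp_rot: [-3.142, -0.0, 1.375]
ft_force: [-2.1, 0.1, 2.6]
opening: 0.206
grip_force: 30.0
```

```bash
python3 -c "
from h import *
go((570,-175,140,72.8),(570,-175,90,72.8))"
```

```text
t 18.35 at [642.6 321.7  17.8] yaw 78.8
[-501.   26. -122.] roll 0.1
[-501.   26.  -72.] roll 0.1
```

Emit:
{"name": "step_arm", "arguments": {
  "moves": [
    {"tx": 0,"ty": 0,"tz": -40,"roll": 0},
    {"tx": 0,"ty": 0,"tz": -80,"roll": 0},
    {"tx": 0,"ty": 0,"tz": -120,"roll": 0},
    {"tx": -501,"ty": 26,"tz": -120,"roll": 0.1},
    {"tx": -501,"ty": 26,"tz": -120,"roll": 0.1},
    {"tx": -501,"ty": 26,"tz": -120,"roll": 0.1},
    {"tx": -501,"ty": 26,"tz": -120,"roll": 0.1},
    {"tx": -501,"ty": 26,"tz": -120,"roll": 0.1},
    {"tx": -501,"ty": 26,"tz": -120,"roll": 0.1},
    {"tx": -501,"ty": 26,"tz": -120,"roll": 0.1},
    {"tx": -501,"ty": 26,"tz": -120,"roll": 0.1},
    {"tx": -501,"ty": 26,"tz": -120,"roll": 0.1}
  ]
}}

```text
t: 19.35
eef_pos: [588.1, -51.4, 137.4]
tcp_rot: [3.142, -0.0, 1.275]
ft_force: [1.5, -0.9, -1.8]
opening: 0.209
grip_force: 30.0
```

```bash
python3 -c "
from h import *
go((570,-175,95,72.8))"
```

```text
t 19.35 at [588.1 -51.4 137.4] yaw 73.0
[-124.   19.   42.] roll 0.0
```

Emit:
{"name": "step_arm", "arguments": {
  "moves": [
    {"tx": -124,"ty": 19,"tz": 5,"roll": 0},
    {"tx": -124,"ty": 19,"tz": 15,"roll": 0},
    {"tx": -124,"ty": 19,"tz": 30,"roll": 0},
    {"tx": -124,"ty": 19,"tz": 42,"roll": 0},
    {"tx": -124,"ty": 19,"tz": 42,"roll": 0},
    {"tx": -124,"ty": 19,"tz": 42,"roll": 0},
    {"tx": -124,"ty": 19,"tz": 42,"roll": 0}
  ]
}}

```text
t: 19.93
eef_pos: [571.2, -172.7, 96.1]
tcp_rot: [3.141, -0.0, 1.276]
ft_force: [-0.1, 0.3, -1.9]
opening: 0.208
grip_force: 30.0
```

Run:
```python
from h import *
W=cam('wrist'); im,K,V=W; np.savez('w4.npz',K=K,V=V,im=im)
go((570,-175,95,72.8))
s=env.state();Rm=R.from_euler('xyz',s['tcp_rot']).as_matrix();p0=s['eef_pos']; zb=p0[2]-17.5
def tl(u,v,z): return (Rm.T@(np.r_[plane(K,V,(u,v),z),z]-p0))[:2].round(1)
g=cv2.GaussianBlur(im,(3,3),0).min(2).astype(int)
def edges(a,o,th=12):
    d=np.abs(a[2:]-a[:-2]); return [(o+i+1,int(a[i]),int(a[i+2])) for i in range(1,len(d)-1) if d[i]>th and d[i]>=d[i-1] and d[i]>d[i+1]]
print('tabcol',edges(g[90:210,320],90)); 
for c in (285,352): print('plate',c,edges(g[90:230,c],90))
for r in (125,140,150,165,200): print('row',r,edges(g[r,150:500],150))
print('scale tabtop@120',tl(320,120,zb+12),tl(321,121,zb+12),'floor',tl(230,140,6),tl(231,141,6))
```

```text
t 19.98 at [ 571.4 -172.5   96.4] yaw 73.1
[-3. -1.  1.] roll 0.01
tabcol [(128, 140, 190), (168, 199, 143), (183, 150, 194)]
plate 285 [(140, 103, 86), (167, 134, 182), (219, 187, 146)]
plate 352 [(132, 159, 129), (140, 107, 92), (167, 134, 180), (176, 207, 188), (179, 188, 204), (190, 189, 206), (199, 178, 152)]
row 125 [(211, 113, 126), (241, 117, 99), (320, 121, 146), (390, 164, 142), (394, 141, 176), (423, 187, 172)]
row 140 [(212, 98, 121), (242, 119, 99), (249, 84, 69), (263, 74, 88), (298, 130, 198), (340, 182, 122), (361, 105, 125), (393, 145, 196), (423, 185, 146)]
row 150 [(173, 96, 80), (213, 108, 121), (242, 125, 112), (298, 124, 196), (340, 176, 114), (358, 91, 108), (392, 138, 189), (422, 183, 136), (440, 105, 86), (449, 87, 108), (456, 132, 160)]
row 165 [(172, 97, 68), (194, 81, 112), (229, 119, 99), (241, 105, 126), (264, 121, 100), (298, 139, 190), (339, 193, 146), (366, 108, 95), (371, 106, 127), (377, 161, 198), (394, 195, 141), (405, 134, 181), (440, 188, 120), (447, 85, 105), (454, 131, 160)]
row 200 [(168, 150, 119), (180, 97, 82), (199, 93, 122), (232, 120, 101), (244, 108, 128), (266, 121, 100), (272, 120, 191), (339, 185, 148), (351, 138, 152), (359, 150, 175), (365, 160, 124), (369, 107, 125), (391, 129, 108), (402, 103, 121), (436, 120, 85), (449, 87, 102), (478, 100, 78), (491, 86, 125)]
scale tabtop@120 [73.2  0.9] [72.7  1.4] floor [ 51.7 -72.6] [ 50.8 -71.8]
```

Emit:
{"name": "step_arm", "arguments": {
  "moves": [
    {"tx": -4,"ty": -1,"tz": 25,"roll": 0},
    {"tx": -4,"ty": -1,"tz": 50,"roll": 0},
    {"tx": -4,"ty": -1,"tz": 64,"roll": 0},
    {"tx": -4,"ty": -1,"tz": 71,"roll": 0},
    {"tx": -4,"ty": -1,"tz": 72,"roll": 0},
    {"tx": -4,"ty": -1,"tz": 72,"roll": 0},
    {"tx": -4,"ty": -1,"tz": 72,"roll": 0}
  ]
}}

```text
t: 20.57
eef_pos: [569.3, -176.7, 24.5]
tcp_rot: [3.14, 0.0, 1.276]
ft_force: [0.0, -0.6, -1.8]
opening: 0.21
grip_force: 30.0
```

Emit:
{"name": "step_arm", "arguments": {
  "moves": [
    {"tx": 0,"ty": 0,"tz": 0,"roll": 0},
    {"tx": 0,"ty": 0,"tz": 0,"roll": 0},
    {"tx": 0,"ty": 0,"tz": 0,"roll": 0},
    {"tx": 0,"ty": 0,"tz": -30,"roll": 0},
    {"tx": 0,"ty": 0,"tz": -60,"roll": 0},
    {"tx": 0,"ty": 0,"tz": -100,"roll": 0},
    {"tx": 0,"ty": 0,"tz": -140,"roll": 0},
    {"tx": 0,"ty": 0,"tz": -150,"roll": 0}
  ],
  "grip": 34
}}

```text
t: 21.23
eef_pos: [570.4, -177.9, 179.8]
tcp_rot: [3.133, 0.001, 1.275]
ft_force: [0.3, 0.2, 0.2]
opening: 0.359
grip_force: 0.0
```

Run:
```python
from h import *
S=cam("scene");im=S[0]
m=((im.min(2)>150)&(np.ptp(im.astype(int),axis=2)<25)).astype(np.uint8); m[:200]=0;m[:,:150]=0;m[:,215:]=0
k,l,st,ce=cv2.connectedComponentsWithStats(m); print([st[i].tolist() for i in range(1,k) if st[i,4]>30])
i=1+np.argmax(st[1:,4]); p=np.argwhere(l==i)[:,::-1]
P=np.array([plane(S[1],S[2],q,18) for q in p],np.float32); r=cv2.minAreaRect(P); print(r, cv2.boxPoints(r).round())
np.savez('w5.npz',S=im,m=l==i)
go((570,-175,170,72.8))
```

```text
[[173, 200, 11, 5, 36], [164, 216, 36, 53, 444]]
((481.20635986328125, -410.9289855957031), (193.60806274414062, 40.23496627807617), 16.102067947387695) [[ 383. -418.]
 [ 394. -457.]
 [ 580. -403.]
 [ 569. -365.]]
t 21.28 at [ 570.3 -177.8  179.2] yaw 73.0
[ 3. -1.  9.] roll 0.0
```

Run:
```python
from h import *
S=cam("scene");T=cam("side")
for n,(im,K,V),box in (("scene",S,(155,205,60,70)),("side",T,(325,295,80,80))):
    x,y,w,h=box; m=np.zeros(im.shape[:2],np.uint8); m[y:y+h,x:x+w]=((im.min(2)>150)&(np.ptp(im.astype(int),axis=2)<30))[y:y+h,x:x+w]
    k,l,st,ce=cv2.connectedComponentsWithStats(m); i=1+np.argmax(st[1:,4]); p=np.argwhere(l==i)[:,::-1]
    for z in (13,18):
        P=np.array([plane(K,V,q,z) for q in p]); ax=np.array([np.cos(np.radians(13.5)),np.sin(np.radians(13.5))]); nn=np.array([-ax[1],ax[0]])
        s=P@ax; a=s.min(); 
        print(n,z,'len',np.ptp(s).round(1),[ (round(float(s0),0), (lambda q:(q.mean(0).round(1).tolist(),np.ptp(q@nn).round(1)))(P[abs(s-s0)<6])) for s0 in np.linspace(a+8,s.max()-6,8)])
zs=lambda x,y,z:plane(S[1],S[2],(150+(x+.5)/2.66-.5,130+(y+.5)/2.66-.5),z).round()
print('beaker',zs(188,126,65),zs(195,157,0),'small blade',zs(73,186,10),zs(22,120,10))
```

```text
scene 13 len 194.0 [(280.0, ([392.9, -436.0], np.float64(40.8))), (306.0, ([417.4, -429.5], np.float64(37.5))), (331.0, ([442.6, -424.9], np.float64(14.6))), (357.0, ([467.8, -419.0], np.float64(13.5))), (383.0, ([492.6, -413.1], np.float64(13.8))), (409.0, ([517.8, -408.7], np.float64(15.9))), (434.0, ([543.7, -402.4], np.float64(14.0))), (460.0, ([568.2, -397.8], np.float64(13.9)))]
scene 18 len 193.1 [(284.0, ([396.8, -435.3], np.float64(40.6))), (310.0, ([421.1, -428.9], np.float64(37.4))), (335.0, ([446.2, -424.3], np.float64(14.5))), (361.0, ([471.3, -418.5], np.float64(13.4))), (386.0, ([496.0, -412.6], np.float64(13.7))), (412.0, ([521.1, -408.1], np.float64(15.9))), (437.0, ([546.6, -401.9], np.float64(13.9))), (463.0, ([571.3, -397.4], np.float64(13.8)))]
side 13 len 202.5 [(275.0, ([387.8, -437.0], np.float64(40.0))), (302.0, ([414.5, -432.1], np.float64(39.3))), (329.0, ([439.6, -424.7], np.float64(15.9))), (356.0, ([466.8, -419.4], np.float64(16.0))), (383.0, ([493.0, -413.8], np.float64(16.3))), (410.0, ([519.4, -408.5], np.float64(16.5))), (437.0, ([545.8, -402.0], np.float64(16.7))), (464.0, ([571.7, -396.5], np.float64(15.3)))]
side 18 len 201.3 [(274.0, ([386.5, -438.5], np.float64(39.8))), (300.0, ([413.2, -433.9], np.float64(39.1))), (327.0, ([437.9, -426.3], np.float64(15.8))), (354.0, ([465.1, -421.1], np.float64(15.9))), (381.0, ([491.0, -415.5], np.float64(16.2))), (407.0, ([517.3, -410.2], np.float64(16.4))), (434.0, ([543.6, -403.7], np.float64(16.6))), (461.0, ([569.3, -398.3], np.float64(15.2)))]
beaker [ 329. -264.] [ 321. -265.] small blade [ 321. -406.] [ 201. -444.]
```

```bash
python3 -c "
from h import *
go((394.3,-435.4,90,12.3),(394.3,-435.4,3.5,12.3))"
```

```text
t 21.38 at [ 568.7 -177.2  174.3] yaw 73.0
[-298.  -92.   84.] roll 1.06
[-298.  -92.  171.] roll 1.06
```

Emit:
{"name": "step_arm", "arguments": {
  "moves": [
    {"tx": -298,"ty": -92,"tz": 20,"roll": 1.06},
    {"tx": -298,"ty": -92,"tz": 20,"roll": 1.06},
    {"tx": -298,"ty": -92,"tz": 20,"roll": 1.06},
    {"tx": -298,"ty": -92,"tz": 20,"roll": 1.06},
    {"tx": -298,"ty": -92,"tz": 20,"roll": 1.06},
    {"tx": -298,"ty": -92,"tz": 20,"roll": 1.06},
    {"tx": -298,"ty": -92,"tz": 20,"roll": 1.06},
    {"tx": -298,"ty": -92,"tz": 20,"roll": 1.06},
    {"tx": -298,"ty": -92,"tz": 40,"roll": 1.06},
    {"tx": -298,"ty": -92,"tz": 70,"roll": 1.06},
    {"tx": -298,"ty": -92,"tz": 84,"roll": 1.06},
    {"tx": -298,"ty": -92,"tz": 84,"roll": 1.06}
  ],
  "grip": 66
}}

```text
t: 22.38
eef_pos: [392.0, -433.6, 84.8]
tcp_rot: [-3.134, 0.003, 0.214]
ft_force: [-0.4, 0.9, -0.1]
opening: 0.699
grip_force: 0.0
```

```bash
python3 -c "
from h import *
go((394.3,-435.4,4,12.3))"
```

```text
t 22.38 at [ 392.  -433.6   84.8] yaw 12.3
[ 2.  3. 81.] roll -0.0
```

Emit:
{"name": "step_arm", "arguments": {
  "moves": [
    {"tx": 0,"ty": 0,"tz": 25,"roll": 0},
    {"tx": 0,"ty": 0,"tz": 50,"roll": 0},
    {"tx": 0,"ty": 0,"tz": 70,"roll": 0},
    {"tx": 0,"ty": 0,"tz": 78,"roll": 0},
    {"tx": 0,"ty": 0,"tz": 82,"roll": 0},
    {"tx": 0,"ty": 0,"tz": 84,"roll": 0},
    {"tx": 0,"ty": 0,"tz": 85,"roll": 0},
    {"tx": 0,"ty": 0,"tz": 85,"roll": 0}
  ]
}}

```text
t: 23.05
eef_pos: [394.0, -435.7, 5.3]
tcp_rot: [3.141, -0.001, 0.215]
ft_force: [-0.3, -0.2, 0.3]
opening: 0.694
grip_force: 0.0
```

Emit:
{"name": "step_arm", "arguments": {
  "moves": [
    {"tx": 0,"ty": 0,"tz": 0,"roll": 0},
    {"tx": 0,"ty": 0,"tz": 0,"roll": 0},
    {"tx": 0,"ty": 0,"tz": 0,"roll": 0},
    {"tx": 0,"ty": 0,"tz": 0,"roll": 0},
    {"tx": 0,"ty": 0,"tz": 0,"roll": 0},
    {"tx": 0,"ty": 0,"tz": 0,"roll": 0}
  ],
  "grip": 35
}}

```text
t: 23.55
eef_pos: [393.8, -435.4, 4.7]
tcp_rot: [3.141, -0.0, 0.215]
ft_force: [-0.1, 0.8, 2.1]
opening: 0.439
grip_force: 30.0
```

Emit:
{"name": "step_arm", "arguments": {
  "moves": [
    {"tx": 0,"ty": 0,"tz": -15,"roll": 0},
    {"tx": 0,"ty": 0,"tz": -40,"roll": 0},
    {"tx": 0,"ty": 0,"tz": -65,"roll": 0},
    {"tx": 0,"ty": 0,"tz": -80,"roll": 0},
    {"tx": 0,"ty": 0,"tz": -80,"roll": 0},
    {"tx": 0,"ty": 0,"tz": -80,"roll": 0}
  ]
}}

```text
t: 24.05
eef_pos: [393.7, -435.4, 84.7]
tcp_rot: [3.141, -0.0, 0.215]
ft_force: [-0.4, 0.3, -0.7]
opening: 0.441
grip_force: 30.0
```

```bash
cat >> h.py <<'E'
def handle():
    "angle below the horizontal of the held paddle, from the side and scene views: foot triangulated as far tip of the white blob"
    s=env.state(); Rm=R.from_euler('xyz',s['tcp_rot']).as_matrix(); G=s['eef_pos']-Rm[:,2]*10
    out={}
    for n in ("scene","side"):
        im,K,V=cam(n); m=((im.min(2)>95)&(np.ptp(im.astype(int),axis=2)<28)).astype(np.uint8)
        out[n]=[]
        for a in range(0,100,5):
            a=np.radians(a); hits=0
            for d in range(60,181,4):
                X=G+Rm[:,0]*d*np.cos(a)+np.array([0,0,-d*np.sin(a)]); u,v=proj(K,V,X).round().astype(int)
                hits+=int(0<=u<640 and 0<=v<400 and m[v,u])
            out[n].append(hits)
    print("z",s['eef_pos'][2].round(1),"F",s['ft_force'].round(1),"M",s['moment'].round(2),"open",(s['opening']*95.1).round(2),"grip",s['grip_force']); print(out)
E
python3 -c "
from h import *
handle()"
```

```text
Traceback (most recent call last):
  File "h.py", line 40, in handle
    print("z",s['eef_pos'][2].round(1),"F",s['ft_force'].round(1),"M",s['moment'].round(2),"open",(s['opening']*95.1).round(2),"grip",s['grip_force']); print(out)
                                                                                                  ^^^^^^^^^^^^^^^^^^^^^^^^^
AttributeError: 'float' object has no attribute 'round'
```

```bash
python3 - <<'E'
s=open('h.py').read(); s=s[:s.index('def handle')]
s+='''def handle():
    "foot of the held paddle: far end of the white blob, its ray cut with the tool's x-z plane"
    s=env.state(); Rm=R.from_euler('xyz',s['tcp_rot']).as_matrix(); G=s['eef_pos']-Rm[:,2]*10
    print("z",s['eef_pos'][2].round(1),"F",s['ft_force'].round(1),"M",s['moment'].round(2),"open",round(s['opening']*95.1,2),"grip",s['grip_force'])
    for n in ("scene","side"):
        im,K,V=cam(n); m=((im.min(2)>90)&(np.ptp(im.astype(int),axis=2)<30)).astype(np.uint8)
        g=proj(K,V,G); k,l,st,ce=cv2.connectedComponentsWithStats(m)
        for i in range(1,k):
            p=np.argwhere(l==i)[:,::-1]; d=np.linalg.norm(p-g,axis=1)
            if st[i,4]<40 or d.min()>40 or d.max()>130: continue
            far=p[d>d.max()-2].mean(0); c,dd=ray(K,V,far); X=c+dd*(((G-c)@Rm[:,1])/(dd@Rm[:,1])); q=Rm.T@(X-G)
            print(n,st[i].tolist(),"foot",X.round(0),"reach",np.linalg.norm(q).round(0),"angle down",np.degrees(np.arctan2(q[2],q[0])).round(0))
'''
open('h.py','w').write(s)
E
python3 -c "
from h import *
handle()"
```

```text
z 83.4 F [-0.4  0.5 -1.4] M [-0.05  0.25  0.04] open 41.74 grip 29.978146255016327
scene [173, 192, 12, 14, 99] foot [ 863. -333.  659.] reach 742.0 angle down -50.0
scene [156, 200, 40, 58, 615] foot [ 576. -395.   83.] reach 187.0 angle down 3.0
side [370, 288, 37, 35, 417] foot [ 575. -395.   91.] reach 186.0 angle down 1.0
side [334, 335, 15, 19, 94] foot [ 389. -436.   66.] reach 28.0 angle down 99.0
side [266, 352, 51, 48, 575] foot [ 199. -477.  144.] reach 206.0 angle down -166.0
```

Emit:
{"name": "step_arm", "arguments": {
  "moves": [
    {"tx": 0,"ty": 0,"tz": 0,"roll": 0},
    {"tx": 0,"ty": 0,"tz": 0,"roll": 0}
  ],
  "grip": 41.5
}}

```text
t: 24.42
eef_pos: [393.6, -435.1, 83.7]
tcp_rot: [-3.14, 0.0, 0.215]
ft_force: [-0.3, -1.1, -1.4]
opening: 0.441
grip_force: 22.5
```

Emit:
{"name": "step_arm", "arguments": {
  "moves": [
    {"tx": 0,"ty": 0,"tz": 0,"roll": 0},
    {"tx": 0,"ty": 0,"tz": 0,"roll": 0}
  ],
  "grip": 41.7
}}

```text
t: 24.58
eef_pos: [393.7, -435.3, 84.2]
tcp_rot: [-3.141, 0.0, 0.215]
ft_force: [-0.5, -0.3, -0.4]
opening: 0.441
grip_force: 13.3
```

Emit:
{"name": "step_arm", "arguments": {
  "moves": [
    {"tx": 0,"ty": 0,"tz": 0,"roll": 0},
    {"tx": 0,"ty": 0,"tz": 0,"roll": 0}
  ],
  "grip": 41.8
}}

```text
t: 24.75
eef_pos: [393.7, -435.4, 84.5]
tcp_rot: [-3.142, -0.0, 0.215]
ft_force: [-0.3, -0.4, -1.6]
opening: 0.442
grip_force: 8.7
```

Emit:
{"name": "step_arm", "arguments": {
  "moves": [
    {"tx": 0,"ty": 0,"tz": 0,"roll": 0},
    {"tx": 0,"ty": 0,"tz": 0,"roll": 0}
  ],
  "grip": 41.86
}}

```text
t: 24.92
eef_pos: [393.7, -435.4, 84.6]
tcp_rot: [3.142, -0.0, 0.215]
ft_force: [0.3, -0.9, 0.4]
opening: 0.443
grip_force: 5.7
```

```bash
python3 -c "
from h import *
handle()"
```

```text
z 84.6 F [ 0.3 -0.9  0.4] M [-0.05  0.16  0.01] open 42.08 grip 5.74595220386982
scene [172, 191, 13, 15, 103] foot [ 861. -333.  656.] reach 738.0 angle down -50.0
scene [156, 199, 43, 67, 693] foot [ 563. -398.   16.] reach 191.0 angle down 24.0
side [372, 308, 25, 19, 220] foot [ 562. -399.   11.] reach 192.0 angle down 26.0
side [335, 335, 14, 18, 90] foot [ 384. -437.   86.] reach 13.0 angle down 141.0
side [266, 352, 51, 48, 580] foot [ 199. -478.  146.] reach 206.0 angle down -166.0
```

Emit:
{"name": "step_arm", "arguments": {
  "moves": [
    {"tx": 0,"ty": 0,"tz": -8,"roll": 0},
    {"tx": 0,"ty": 0,"tz": -16,"roll": 0},
    {"tx": 0,"ty": 0,"tz": -24,"roll": 0},
    {"tx": 0,"ty": 0,"tz": -32,"roll": 0},
    {"tx": 0,"ty": 0,"tz": -40,"roll": 0},
    {"tx": 0,"ty": 0,"tz": -48,"roll": 0},
    {"tx": 0,"ty": 0,"tz": -56,"roll": 0},
    {"tx": 0,"ty": 0,"tz": -64,"roll": 0},
    {"tx": 0,"ty": 0,"tz": -64,"roll": 0}
  ]
}}

```text
t: 25.77
eef_pos: [394.1, -435.9, 150.3]
tcp_rot: [3.139, -0.001, 0.215]
ft_force: [-1.7, -1.3, 0.4]
opening: 0.439
grip_force: 5.2
```

```bash
python3 -c "
from h import *
handle()"
```

```text
z 150.3 F [-1.7 -1.3  0.4] M [-0.13  0.26  0.  ] open 41.76 grip 5.196624845266342
scene [149, 183, 42, 71, 884] foot [ 495. -414.  -14.] reach 202.0 angle down 59.0
side [337, 321, 15, 18, 93] foot [ 377. -440.  176.] reach 23.0 angle down -139.0
```

Emit:
{"name": "step_arm", "arguments": {
  "moves": [
    {"tx": 0,"ty": 0,"tz": 0,"roll": 0},
    {"tx": 4,"ty": 0,"tz": -6,"roll": 0},
    {"tx": 8,"ty": 0,"tz": -12,"roll": 0},
    {"tx": 12,"ty": 0,"tz": -17,"roll": 0},
    {"tx": 18,"ty": 0,"tz": -21,"roll": 0},
    {"tx": 24,"ty": 0,"tz": -24,"roll": 0},
    {"tx": 30,"ty": 0,"tz": -26,"roll": 0},
    {"tx": 30,"ty": 0,"tz": -26,"roll": 0}
  ],
  "grip": 41.92
}}

```text
t: 26.53
eef_pos: [424.3, -428.8, 175.2]
tcp_rot: [3.14, -0.001, 0.216]
ft_force: [-2.6, -0.3, 4.5]
opening: 0.441
grip_force: 2.9
```

```bash
python3 -c "
from h import *
handle()"
```

```text
z 175.2 F [-2.6 -0.3  4.5] M [-0.09  0.48 -0.02] open 41.97 grip 2.888946644961834
scene [150, 177, 41, 73, 818] foot [ 521. -408.   43.] reach 173.0 angle down 55.0
side [349, 305, 29, 31, 210] foot [ 500. -413.  -21.] reach 220.0 angle down 69.0
```

Run:
```python
from h import *
s=env.state(); print(s['ft_force'].round(1),s['moment'].round(2),s['grip_force'])
S=cam("scene");T=cam("side"); tipz=s['eef_pos']
for n,(im,K,V),box in (("scene",S,(140,170,90,110)),("side",T,(300,240,130,130))):
    x,y,w,h=box; c=im[y:y+h,x:x+w].astype(int); m=((c.min(2)>90)&(np.ptp(c,axis=2)<30))
    print(n,'G',proj(K,V,tipz+[0,0,10]).round(),'below',proj(K,V,tipz+[0,0,-175]).round())
    for r in range(0,h,3):
        cc=np.flatnonzero(m[r]); 
        if len(cc): 
            runs=np.split(cc,np.flatnonzero(np.diff(cc)>1)+1); print(y+r,[(int(x+q[0]),int(x+q[-1])) for q in runs if len(q)>1],end=' ')
    print()
```

```text
[-2.  -0.2  3.4] [-0.16  0.46 -0.01] 2.8934221342206
scene G [158. 192.] below [177. 230.]
170 [(216, 226)] 173 [(212, 229)] 176 [(209, 229)] 179 [(159, 161), (209, 229)] 182 [(161, 163), (210, 229)] 185 [(212, 229)] 188 [(159, 165), (170, 171), (213, 229)] 191 [(152, 166), (170, 174), (215, 229)] 194 [(151, 169), (171, 179), (217, 229)] 197 [(152, 181)] 200 [(154, 184)] 203 [(155, 170), (173, 182)] 206 [(156, 169)] 209 [(164, 171)] 212 [(165, 172)] 215 [(166, 173)] 218 [(168, 175)] 221 [(169, 176)] 224 [(171, 178)] 227 [(172, 179)] 230 [(174, 181)] 233 [(176, 182)] 236 [(177, 184)] 239 [(178, 185)] 242 [(180, 187)] 245 [(182, 188)] 248 [(183, 188)] 251 [] 254 [] 257 [] 260 [] 263 [] 266 [] 269 [] 272 [] 275 [(157, 158), (212, 217)] 278 [(200, 201), (212, 220)] 
side G [360. 311.] below [352. 350.]
240 [(307, 308), (310, 313)] 243 [(308, 309), (311, 316)] 246 [(312, 319)] 249 [(312, 323)] 252 [(313, 327)] 255 [(314, 323), (424, 429)] 258 [(315, 319), (421, 429)] 261 [(316, 318), (420, 429)] 264 [(419, 429)] 267 [(418, 429)] 270 [(417, 429)] 273 [(416, 429)] 276 [(415, 429)] 279 [(414, 429)] 282 [(413, 429)] 285 [(414, 429)] 288 [(415, 429)] 291 [(418, 429)] 306 [(350, 351)] 309 [(350, 354)] 312 [(354, 357)] 315 [(356, 361)] 318 [(356, 364)] 321 [(358, 363)] 324 [(361, 362), (367, 372)] 327 [(364, 375)] 330 [(367, 377)] 333 [(370, 375)] 354 [(305, 309)] 357 [(301, 312)] 360 [(300, 316)] 363 [(300, 315)] 366 [(300, 312)] 369 [(300, 309)]
```

Run:
```python
from h import *
S=cam("scene");T=cam("side"); s=env.state(); Rm=R.from_euler('xyz',s['tcp_rot']).as_matrix()
a=tri([(S[1],S[2],(186,249)),(T[1],T[2],(375,329))]); b=tri([(S[1],S[2],(161,198)),(T[1],T[2],(353,310))])
for X in (a,b): print(X.round(0),'tool',(Rm.T@(X-s['eef_pos'])).round(0))
for q in ((371,333),(377,329)): print(tri([(S[1],S[2],(186,249)),(T[1],T[2],q)]).round())
print(proj(T[1],T[2],(480,-417,3)),proj(S[1],S[2],(480,-417,3)),s['joints'].round(2))
```

```text
[ 498. -414.    4.] tool [ 76.   1. 171.]
[ 423. -421.  163.] tool [ 2. -8. 12.]
[ 489. -415.   -9.]
[ 500. -416.    6.]
[369.79002268 333.72609541] [184.11626979 244.1608245 ] [-0.9   0.5   1.66 -0.    0.98  0.45]
```

Emit:
{"name": "step_arm", "arguments": {
  "moves": [
    {"tx": 0,"ty": 0,"tz": -4,"roll": 0},
    {"tx": 0,"ty": 0,"tz": -8,"roll": 0},
    {"tx": 2,"ty": 0,"tz": -11,"roll": 0},
    {"tx": 5,"ty": 0,"tz": -13,"roll": 0},
    {"tx": 5,"ty": 0,"tz": -13,"roll": 0},
    {"tx": 5,"ty": 0,"tz": -13,"roll": 0}
  ],
  "grip": 41.93
}}

```text
t: 27.33
eef_pos: [428.2, -427.9, 187.7]
tcp_rot: [3.141, -0.0, 0.215]
ft_force: [-1.4, 0.1, 2.6]
opening: 0.44
grip_force: 2.5
```

```bash
cat >> h.py <<'E'
def foot():
    s=env.state(); Rm=R.from_euler('xyz',s['tcp_rot']).as_matrix(); G=s['eef_pos']-Rm[:,2]*10
    print("t",round(s['t'],2),"tip",s['eef_pos'].round(1),"F",s['ft_force'].round(1),"open",round(s['opening']*95.1,2),"grip",round(s['grip_force'],1))
    obs=[]
    for n,dirn in (("scene",1),("side",1)):
        im,K,V=cam(n); g=proj(K,V,G); f=proj(K,V,G+Rm[:,0]*40+[0,0,-170]); m=((im.min(2)>90)&(np.ptp(im.astype(int),axis=2)<30))
        p=np.argwhere(m)[:,::-1]; p=p[np.linalg.norm(p-f,axis=1)<24]
        if len(p)==0: print(n,"none"); continue
        w=p@(f-g)/np.linalg.norm(f-g); e=p[w>w.max()-2.5].mean(0); obs.append((K,V,e)); c,dd=ray(K,V,e); X=c+dd*(((G-c)@Rm[:,1])/(dd@Rm[:,1])); q=Rm.T@(X-G)
        print(n,e.round(),"in plane: reach",np.linalg.norm(q).round(),"angle",np.degrees(np.arctan2(q[2],q[0])).round())
    if len(obs)==2:
        X=tri(obs); q=Rm.T@(X-G); print("foot",X.round(),"tool rel",q.round(),"angle",np.degrees(np.arctan2(q[2],q[0])).round())
E
python3 -c "
from h import *
foot()"
```

```text
t 27.33 tip [ 428.2 -427.9  187.7] F [-1.4  0.1  2.6] open 41.8 grip 2.5
scene [172. 252.] in plane: reach 72954.0 angle 124.0
side [355. 350.] in plane: reach 218.0 angle 88.0
foot [ 450. -441.  -42.] tool rel [ 19.  18. 240.] angle 86.0
```

Emit:
{"name": "step_arm", "arguments": {
  "moves": [
    {"tx": 0,"ty": 0,"tz": -8,"roll": 0},
    {"tx": 0,"ty": 0,"tz": -16,"roll": 0},
    {"tx": 0,"ty": 0,"tz": -24,"roll": 0},
    {"tx": 0,"ty": 0,"tz": -30,"roll": 0},
    {"tx": 0,"ty": 0,"tz": -30,"roll": 0}
  ]
}}

```text
t: 27.85
eef_pos: [428.2, -428.3, 219.3]
tcp_rot: [3.14, -0.001, 0.215]
ft_force: [-0.3, -0.8, -0.9]
opening: 0.442
grip_force: 2.5
```

Run:
```python
from h import *
s=env.state(); print(s['ft_force'].round(1),s['moment'].round(2),s['grip_force'],s['eef_pos'].round(1))
S=cam("scene");T=cam("side"); tipz=s['eef_pos']
for n,(im,K,V),box in (("scene",S,(140,160,65,110)),("side",T,(335,240,80,130))):
    x,y,w,h=box; c=im[y:y+h,x:x+w].astype(int); m=((c.min(2)>90)&(np.ptp(c,axis=2)<30))
    print(n,'G',proj(K,V,tipz+[0,0,10]).round(),'below',proj(K,V,tipz+[0,0,-175]).round())
    for r in range(0,h,3):
        cc=np.flatnonzero(m[r]); 
        if len(cc): 
            runs=np.split(cc,np.flatnonzero(np.diff(cc)>1)+1); print(y+r,[(int(x+q[0]),int(x+q[-1])) for q in runs if len(q)>1],end=' ')
    print()
```

```text
[-0.3 -0.8 -0.9] [-0.07  0.18  0.06] 2.497486285865307 [ 428.2 -428.3  219.3]
scene G [153. 182.] below [173. 223.]
169 [] 175 [(157, 160)] 178 [(156, 160)] 181 [(149, 162)] 184 [(146, 168)] 187 [(148, 170)] 190 [(149, 173)] 193 [(150, 162), (170, 175)] 196 [(151, 154), (156, 164), (172, 181)] 199 [(158, 165), (171, 183)] 202 [(160, 167), (173, 183)] 205 [(161, 168), (175, 178)] 208 [(163, 169)] 211 [(164, 171)] 214 [(166, 172)] 217 [(167, 173)] 220 [(169, 175)] 223 [(170, 176)] 226 [(171, 178)] 229 [(172, 175)] 253 [] 256 [] 262 [] 268 [(202, 204)] 
side G [364. 298.] below [355. 340.]
258 [(335, 336)] 279 [] 294 [(353, 356)] 297 [(353, 359)] 300 [(353, 363)] 303 [(352, 366)] 306 [(352, 368)] 309 [(355, 368)] 312 [(355, 367)] 315 [(354, 368)] 318 [(353, 368)] 321 [(353, 364)] 324 [(353, 364)] 327 [(352, 363)] 330 [(352, 363)] 333 [(352, 362)] 336 [(351, 362)] 339 [(351, 361)] 342 [(351, 361)] 345 [(354, 357)] 366 []
```

Emit:
{"name": "step_arm", "arguments": {
  "moves": [
    {"tx": 0,"ty": 0,"tz": 0,"roll": 0},
    {"tx": 0,"ty": 0,"tz": 0,"roll": 0},
    {"tx": 0,"ty": 0,"tz": -40,"roll": 0},
    {"tx": 0,"ty": 0,"tz": -75,"roll": 0},
    {"tx": 0,"ty": 0,"tz": -75,"roll": 0},
    {"tx": 0,"ty": 0,"tz": -75,"roll": 0}
  ],
  "grip": 35
}}

```text
t: 28.45
eef_pos: [428.2, -428.2, 293.9]
tcp_rot: [3.139, -0.001, 0.215]
ft_force: [0.7, 0.4, -0.9]
opening: 0.435
grip_force: 30.0
```

```bash
cat >> h.py <<'E'
def axis(zoff=(-60,-100,-140,-170),r=9):
    "bar of the hanging paddle: centroid of white around points below the tip, per view, then the triangulated line and the lowest white"
    s=env.state(); Rm=R.from_euler('xyz',s['tcp_rot']).as_matrix(); C=[]
    for n in ("scene","side"):
        im,K,V=cam(n); m=((im.min(2)>85)&(np.ptp(im.astype(int),axis=2)<30)).astype(np.uint8)
        g=proj(K,V,s['eef_pos']+[0,0,-60]); mm=m.copy(); k,l,st,ce=cv2.connectedComponentsWithStats(m)
        q=np.argwhere(l>0)[:,::-1]; near=q[np.argmin(np.linalg.norm(q-g,axis=1))]; p=np.argwhere(l==l[near[1],near[0]])[:,::-1]
        p=p[p[:,1]>g[1]+2]; vx,vy,x0,y0=cv2.fitLine(p.astype(np.float32),2,0,.01,.01).ravel(); vx,vy=(vx,vy) if vy>0 else (-vx,-vy)
        t=(p-[x0,y0])@[vx,vy]; C.append((K,V,np.array([x0,y0]),np.array([vx,vy]),np.percentile(t,99.5),len(p)))
    (K,V,o,d,e,n1),(K2,V2,o2,d2,e2,n2)=C
    F=tri([(K,V,o+d*e),(K2,V2,o2+d2*e2)])
    def pl(K,V,o,d):
        c,r1=ray(K,V,o);_,r2=ray(K,V,o+20*d);nn=np.cross(r1,r2);return nn/np.linalg.norm(nn)
    a=np.cross(pl(K,V,o,d),pl(K2,V2,o2,d2)); a=a/np.linalg.norm(a); a=a*np.sign(a[2])
    print("t",round(s['t'],2),"tip",s['eef_pos'].round(1),"grip",round(s['grip_force'],1),"F",s['ft_force'].round(1),"px",n1,n2,"foot",F.round(1),"rel",(F-s['eef_pos']).round(1),"axis",a.round(3),"tool axis",(Rm.T@a).round(3))
E
python3 -c "
from h import *
axis()"
```

```text
t 28.45 tip [ 428.2 -428.2  293.9] grip 30.0 F [ 0.7  0.4 -0.9] px 429 364 foot [ 424.2 -412.9   92.1] rel [  -4.    15.3 -201.8] axis [-0.408 -0.431  0.805] tool axis [-0.489  0.337 -0.805]
```

Run:
```python
from h import *
s=env.state()
S=cam("scene");T=cam("side"); tipz=s['eef_pos']
for n,(im,K,V) in (("scene",S),("side",T)):
    print(n,[(z,proj(K,V,tipz+[0,0,z]).round(1).tolist()) for z in (10,-50,-110,-170,-190)])
    x=120 if n=="scene" else 335; w=70;y=150 if n=="scene" else 230;h=100
    c=im[y:y+h,x:x+w].astype(int); m=((c.min(2)>90)&(np.ptp(c,axis=2)<30))
    for r in range(0,h,4):
        cc=np.flatnonzero(m[r]); 
        if len(cc): 
            runs=np.split(cc,np.flatnonzero(np.diff(cc)>1)+1); print(y+r,[(int(x+q[0]),int(x+q[-1])) for q in runs if len(q)>1],end=' ')
    print()
```

```text
scene [(10, [144.5, 162.8]), (-50, [152.2, 178.8]), (-110, [159.2, 193.6]), (-170, [165.7, 207.1]), (-190, [167.7, 211.3])]
158 [(148, 151)] 162 [(139, 153)] 166 [(138, 156)] 170 [(140, 158)] 174 [(140, 160)] 178 [(143, 146), (148, 156), (158, 163)] 182 [(150, 158), (161, 166)] 186 [(152, 160), (164, 170)] 190 [(154, 162), (168, 173)] 194 [(156, 163), (170, 179)] 198 [(158, 165), (170, 182)] 202 [(160, 167), (173, 182)] 206 [(162, 169)] 210 [(164, 171)] 214 [(167, 168)] 230 [] 234 [] 238 [] 242 [(121, 122)] 246 [] 
side [(10, [368.1, 277.0]), (-50, [364.5, 294.5]), (-110, [361.3, 310.1]), (-170, [358.4, 324.1]), (-190, [357.5, 328.4])]
234 [(337, 343)] 238 [(342, 343)] 242 [(335, 339)] 246 [(337, 339)] 250 [(336, 341)] 254 [(337, 346), (384, 385)] 258 [(335, 336), (340, 352)] 266 [] 274 [(356, 361)] 278 [(356, 366)] 282 [(355, 370)] 286 [(355, 372)] 290 [(358, 371)] 294 [(357, 373)] 298 [(357, 372)] 302 [(356, 367)] 306 [(356, 367)] 310 [(355, 365)] 314 [(354, 365)] 318 [(354, 365)] 322 [(353, 364)] 326 [(353, 364)]
```

```bash
python3 -c "
from h import *
go((707.2,42.7,310,12.3))"
```

```text
t 28.65 at [ 427.6 -427.5  291. ] yaw 12.3
[ 373. -400.  -18.] roll 0.0
```

Emit:
{"name": "step_arm", "arguments": {
  "moves": [
    {"tx": 8,"ty": -8,"tz": -8,"roll": 0},
    {"tx": 24,"ty": -26,"tz": -16,"roll": 0},
    {"tx": 48,"ty": -51,"tz": -18,"roll": 0},
    {"tx": 72,"ty": -77,"tz": -18,"roll": 0},
    {"tx": 97,"ty": -104,"tz": -18,"roll": 0},
    {"tx": 122,"ty": -131,"tz": -18,"roll": 0},
    {"tx": 147,"ty": -158,"tz": -18,"roll": 0},
    {"tx": 172,"ty": -185,"tz": -18,"roll": 0},
    {"tx": 197,"ty": -211,"tz": -18,"roll": 0},
    {"tx": 222,"ty": -238,"tz": -18,"roll": 0},
    {"tx": 244,"ty": -262,"tz": -18,"roll": 0},
    {"tx": 262,"ty": -281,"tz": -18,"roll": 0}
  ]
}}

```text
t: 29.65
eef_pos: [624.8, -94.2, 310.4]
tcp_rot: [-3.141, 0.0, 0.216]
ft_force: [0.8, -0.3, -0.2]
opening: 0.438
grip_force: 30.0
```

Emit:
{"name": "step_arm", "arguments": {
  "moves": [
    {"tx": 16,"ty": -17,"tz": 0,"roll": 0},
    {"tx": 38,"ty": -41,"tz": 0,"roll": 0},
    {"tx": 60,"ty": -64,"tz": 0,"roll": 0},
    {"tx": 80,"ty": -86,"tz": 0,"roll": 0},
    {"tx": 96,"ty": -103,"tz": 0,"roll": 0},
    {"tx": 106,"ty": -114,"tz": 0,"roll": 0},
    {"tx": 111,"ty": -119,"tz": 0,"roll": 0},
    {"tx": 111,"ty": -119,"tz": 0,"roll": 0},
    {"tx": 111,"ty": -119,"tz": 0,"roll": 0},
    {"tx": 111,"ty": -119,"tz": 0,"roll": 0}
  ]
}}

```text
t: 30.48
eef_pos: [706.7, 41.3, 310.7]
tcp_rot: [3.141, 0.0, 0.214]
ft_force: [-0.5, 0.3, -1.8]
opening: 0.438
grip_force: 30.0
```

Run:
```python
from h import *
s=env.state()
go((707.2,42.7,310,12.3))
S=cam("scene");T=cam("side"); tipz=s['eef_pos']
for n,(im,K,V) in (("scene",S),("side",T)):
    zz=(10,-50,-110,-150,-170,-190)
    P=[proj(K,V,tipz+[0,0,z]) for z in zz]
    for z,(u,v) in zip(zz,P):
        v0=int(round(v)); row=im[v0,int(u)-25:int(u)+25].astype(int); m=(row.min(1)>90)&(np.ptp(row,axis=1)<30); cc=np.flatnonzero(m)+int(u)-25
        runs=[(int(q[0]),int(q[-1])) for q in np.split(cc,np.flatnonzero(np.diff(cc)>1)+1) if len(q)>1]
        print(n,z,round(u,1),v0,runs)
    # cup: dark blob
    x,y,w,h=((340,225,60,50) if n=="scene" else (325,145,50,50)); c=im[y:y+h,x:x+w].astype(int); m=((c.max(2)<75)).astype(np.uint8)
    k,l,st,ce=cv2.connectedComponentsWithStats(m); i=1+np.argmax(st[1:,4]); b=st[i]; print('cup blob',x+b[0],y+b[1],b[2],b[3],b[4])
    for zt in (85,): 
        u=[proj(K,V,(707.2+29*np.cos(a),42.7+29*np.sin(a),85)) for a in np.linspace(0,6.28,40)]; u=np.array(u); print('rim pred cols',u[:,0].min().round(1),u[:,0].max().round(1),'rows',u[:,1].min().round(1),u[:,1].max().round(1))
```

```text
t 30.48 at [706.7  41.3 310.7] yaw 12.2
[ 1. -1.  1.] roll -0.0
scene 10 375.6 188 [(373, 381), (393, 399)]
scene -50 372.9 204 [(366, 377)]
scene -110 370.5 219 [(366, 375)]
scene -150 369.0 228 [(366, 374)]
scene -170 368.2 232 [(365, 373)]
scene -190 367.5 236 [(362, 374)]
cup blob 357 252 5 3 7
rim pred cols 355.9 377.9 rows 233.9 252.8
side 10 357.8 96 [(353, 356)]
side -50 355.7 115 []
side -110 353.8 132 [(328, 340), (350, 354)]
side -150 352.6 143 [(327, 337), (351, 352)]
side -170 352.0 149 [(327, 332), (349, 352)]
side -190 351.5 154 []
cup blob 338 157 21 35 559
rim pred cols 341.0 359.8 rows 156.1 168.7
```

Run:
```python
from h import *
S=cam("scene");T=cam("side")
for n,(im,K,V) in (("scene",S),("side",T)):
    for z in (70,50,30):
        L=np.array([proj(K,V,(707.2+29*np.cos(a),42.7+29*np.sin(a),z)) for a in np.linspace(0,6.28,60)]); v=int(round(proj(K,V,(707.2,42.7,z))[1])); u=proj(K,V,(707.2,42.7,z))[0]
        print(n,z,v,'pred',L[:,0].min().round(1),L[:,0].max().round(1),im[v,int(u)-18:int(u)+19].max(1).tolist(),int(u)-18)
```

```text
scene 70 246 pred 355.6 377.2 [180, 181, 179, 180, 180, 181, 180, 179, 180, 135, 92, 97, 87, 77, 77, 78, 78, 79, 76, 78, 80, 80, 80, 77, 76, 79, 74, 77, 76, 82, 110, 150, 176, 180, 181, 181, 181] 348
scene 50 250 pred 355.1 376.4 [180, 180, 180, 179, 181, 181, 180, 180, 178, 155, 104, 73, 75, 75, 75, 77, 77, 77, 78, 79, 80, 79, 79, 78, 78, 76, 79, 80, 94, 103, 86, 125, 168, 181, 182, 181, 182] 347
scene 30 254 pred 354.6 375.7 [180, 180, 181, 180, 180, 180, 178, 143, 120, 95, 76, 77, 73, 75, 75, 77, 76, 79, 79, 81, 80, 78, 81, 77, 80, 80, 80, 79, 78, 76, 96, 165, 181, 180, 181, 182, 181] 347
side 70 166 pred 340.6 359.4 [198, 197, 198, 199, 199, 199, 197, 200, 195, 147, 34, 44, 55, 75, 61, 44, 41, 40, 41, 39, 39, 35, 44, 45, 63, 70, 36, 65, 166, 202, 198, 200, 196, 200, 197, 198, 197] 331
side 50 171 pred 340.2 358.7 [203, 199, 197, 198, 197, 198, 199, 201, 191, 69, 44, 37, 42, 46, 42, 46, 40, 40, 45, 41, 46, 42, 43, 40, 40, 37, 39, 107, 207, 201, 201, 196, 199, 202, 194, 197, 197] 331
side 30 175 pred 339.8 358.1 [202, 201, 196, 199, 199, 195, 195, 200, 201, 158, 36, 42, 44, 43, 42, 42, 38, 48, 38, 47, 45, 39, 40, 40, 40, 40, 34, 66, 170, 201, 198, 198, 196, 199, 195, 199, 201] 330
```

Emit:
{"name": "step_arm", "arguments": {
  "moves": [
    {"tx": 1,"ty": -4,"tz": 0,"roll": 0},
    {"tx": 1,"ty": -4,"tz": 10,"roll": 0},
    {"tx": 1,"ty": -4,"tz": 22,"roll": 0},
    {"tx": 1,"ty": -4,"tz": 34,"roll": 0},
    {"tx": 1,"ty": -4,"tz": 46,"roll": 0},
    {"tx": 1,"ty": -4,"tz": 54,"roll": 0},
    {"tx": 1,"ty": -4,"tz": 54,"roll": 0}
  ]
}}

```text
t: 31.27
eef_pos: [706.5, 46.6, 254.1]
tcp_rot: [-3.141, 0.003, 0.215]
ft_force: [0.1, -0.6, -1.6]
opening: 0.439
grip_force: 30.0
```

Emit:
{"name": "step_arm", "arguments": {
  "moves": [
    {"tx": 0,"ty": 0,"tz": 12,"roll": 0},
    {"tx": 0,"ty": 0,"tz": 24,"roll": 0},
    {"tx": 0,"ty": 0,"tz": 36,"roll": 0},
    {"tx": 0,"ty": 0,"tz": 46,"roll": 0},
    {"tx": 0,"ty": 0,"tz": 52,"roll": 0},
    {"tx": 0,"ty": 0,"tz": 54,"roll": 0},
    {"tx": 0,"ty": 0,"tz": 54,"roll": 0}
  ]
}}

```text
t: 31.85
eef_pos: [707.1, 46.6, 201.9]
tcp_rot: [-3.141, 0.001, 0.215]
ft_force: [-0.2, -0.0, -0.9]
opening: 0.433
grip_force: 30.0
```

Emit:
{"name": "step_arm", "arguments": {
  "moves": [
    {"tx": 0,"ty": 0,"tz": 2,"roll": 0},
    {"tx": 0,"ty": 0,"tz": 4,"roll": 0},
    {"tx": 0,"ty": 0,"tz": 5,"roll": 0},
    {"tx": 0,"ty": 0,"tz": 5,"roll": 0}
  ]
}}

```text
t: 32.18
eef_pos: [707.2, 46.6, 197.6]
tcp_rot: [-3.142, -0.0, 0.215]
ft_force: [-0.4, -0.4, -0.7]
opening: 0.436
grip_force: 30.0
```

Emit:
{"name": "step_arm", "arguments": {
  "moves": [
    {"tx": 0,"ty": 0,"tz": 1,"roll": 0},
    {"tx": 0,"ty": 0,"tz": 2,"roll": 0},
    {"tx": 0,"ty": 0,"tz": 2,"roll": 0}
  ]
}}

```text
t: 32.43
eef_pos: [707.2, 46.5, 195.4]
tcp_rot: [-3.142, 0.0, 0.215]
ft_force: [-1.1, -0.0, -0.3]
opening: 0.438
grip_force: 30.0
```

Emit:
{"name": "step_arm", "arguments": {
  "moves": [
    {"tx": 0,"ty": 0,"tz": 1,"roll": 0},
    {"tx": 0,"ty": 0,"tz": 2,"roll": 0},
    {"tx": 0,"ty": 0,"tz": 2,"roll": 0}
  ]
}}

```text
t: 32.68
eef_pos: [707.1, 46.6, 193.3]
tcp_rot: [-3.141, 0.0, 0.215]
ft_force: [0.6, 0.1, -0.6]
opening: 0.435
grip_force: 30.0
```

Emit:
{"name": "step_arm", "arguments": {
  "moves": [
    {"tx": 0,"ty": 0,"tz": 1,"roll": 0},
    {"tx": 0,"ty": 0,"tz": 2,"roll": 0},
    {"tx": 0,"ty": 0,"tz": 2,"roll": 0}
  ]
}}

```text
t: 32.93
eef_pos: [707.8, 46.6, 192.7]
tcp_rot: [3.141, -0.002, 0.215]
ft_force: [-0.5, 1.1, 5.5]
opening: 0.434
grip_force: 30.0
```

Emit:
{"name": "step_arm", "arguments": {
  "moves": [
    {"tx": 0,"ty": 0,"tz": -1,"roll": 0},
    {"tx": 0,"ty": 0,"tz": -1,"roll": 0},
    {"tx": 0,"ty": 0,"tz": -1,"roll": 0}
  ],
  "grip": 42
}}

```text
t: 33.18
eef_pos: [707.3, 46.5, 192.8]
tcp_rot: [3.142, -0.001, 0.215]
ft_force: [0.8, -0.7, 1.2]
opening: 0.444
grip_force: 0.6
```

Emit:
{"name": "step_arm", "arguments": {
  "moves": [
    {"tx": 0,"ty": 0,"tz": 0,"roll": 0},
    {"tx": 0,"ty": 0,"tz": 0,"roll": 0},
    {"tx": 0,"ty": 0,"tz": 0,"roll": 0},
    {"tx": 0,"ty": 0,"tz": 0,"roll": 0},
    {"tx": 0,"ty": 0,"tz": 0,"roll": 0},
    {"tx": 0,"ty": 0,"tz": 0,"roll": 0}
  ],
  "grip": 60
}}

```text
t: 33.68
eef_pos: [707.2, 46.6, 192.5]
tcp_rot: [-3.141, 0.0, 0.215]
ft_force: [0.2, 0.5, 0.2]
opening: 0.63
grip_force: 0.0
```

Emit:
{"name": "step_arm", "arguments": {
  "moves": [
    {"tx": 0,"ty": 0,"tz": -6,"roll": 0},
    {"tx": 0,"ty": 0,"tz": -14,"roll": 0},
    {"tx": 0,"ty": 0,"tz": -26,"roll": 0},
    {"tx": 0,"ty": 0,"tz": -40,"roll": 0},
    {"tx": 0,"ty": 0,"tz": -60,"roll": 0},
    {"tx": 0,"ty": 0,"tz": -80,"roll": 0},
    {"tx": 0,"ty": 0,"tz": -80,"roll": 0}
  ]
}}

```text
t: 34.27
eef_pos: [708.4, 46.5, 278.3]
tcp_rot: [3.14, -0.007, 0.215]
ft_force: [0.5, 0.1, 0.5]
opening: 0.633
grip_force: 0.0
```

Emit:
{"name": "step_arm", "arguments": {
  "moves": [
    {"tx": -40,"ty": 0,"tz": 0,"roll": 0},
    {"tx": -80,"ty": 0,"tz": 0,"roll": 0},
    {"tx": -120,"ty": 0,"tz": 0,"roll": 0},
    {"tx": -160,"ty": 0,"tz": 0,"roll": 0},
    {"tx": -200,"ty": 0,"tz": 0,"roll": 0},
    {"tx": -240,"ty": 0,"tz": 0,"roll": 0},
    {"tx": -240,"ty": 0,"tz": 0,"roll": 0},
    {"tx": -240,"ty": 0,"tz": 0,"roll": 0}
  ]
}}

```text
t: 34.93
eef_pos: [471.7, -4.9, 273.7]
tcp_rot: [3.141, -0.002, 0.214]
ft_force: [0.9, 0.4, 0.6]
opening: 0.631
grip_force: 0.0
```

Run:
```python
from h import *
S=cam("scene");T=cam("side"); print(env.state()['eef_pos'].round())
for n,(im,K,V) in (("scene",S),("side",T)):
    for z in (100,130,150,165,180,198,206):
        u,v=proj(K,V,(707.5,46.8,z)); v0=int(round(v)); a=int(u)-25; row=im[v0,a:a+50].astype(int); m=(row.min(1)>80)&(np.ptp(row,axis=1)<30); cc=np.flatnonzero(m)+a
        print(n,z,round(u,1),v0,[(int(q[0]),int(q[-1])) for q in np.split(cc,np.flatnonzero(np.diff(cc)>1)+1) if len(q)>1])
    m=((im.min(2)>140)&(np.ptp(im.astype(int),axis=2)<30)).astype(np.uint8); c=proj(K,V,(567.6,-178.7,40)).astype(int)
    k,l,st,ce=cv2.connectedComponentsWithStats(m)
    # rib tops and tab ends predicted for the lanes, and what is white
    ex=np.array([-.2957,-.9553]);ey=np.array([.9553,-.2957]);o=np.array([567.6,-178.7])
    for y in (-70,0,70):
        r=[]
        for x,z in ((-66,18),(-72,18),(-30,52),(30,52)):
            w=o+ex*x+ey*y; u,v=proj(K,V,(w[0],w[1],z)).round().astype(int); r.append(int(im[v,u].min()))
        print(n,'lane',y,'tab-66,-72, rib -30,+30',r)
```

```text
[474.  -5. 273.]
scene 100 368.9 240 [(358, 359), (367, 375), (377, 378)]
scene 130 369.9 234 [(366, 377)]
scene 150 370.7 230 [(367, 377)]
scene 165 371.3 226 [(368, 380)]
scene 180 371.8 223 [(369, 381)]
scene 198 372.6 219 [(375, 382)]
scene 206 372.9 217 [(379, 382)]
scene lane -70 tab-66,-72, rib -30,+30 [103, 100, 98, 162]
scene lane 0 tab-66,-72, rib -30,+30 [100, 94, 102, 161]
scene lane 70 tab-66,-72, rib -30,+30 [166, 138, 166, 164]
side 100 350.2 158 [(347, 354)]
side 130 351.0 150 [(328, 331), (348, 355)]
side 150 351.5 145 [(326, 337), (349, 358)]
side 165 352.0 141 [(326, 338), (348, 358)]
side 180 352.4 137 [(327, 339), (348, 359)]
side 198 352.9 132 [(327, 340), (348, 360)]
side 206 353.2 130 [(328, 340), (349, 356)]
side lane -70 tab-66,-72, rib -30,+30 [99, 102, 101, 192]
side lane 0 tab-66,-72, rib -30,+30 [72, 104, 101, 191]
side lane 70 tab-66,-72, rib -30,+30 [122, 132, 189, 194]
```

```bash
python3 -c "
from h import *
go((535,-284,230,72.8))"
```

```text
t 35.03 at [473.6  -4.7 273.2] yaw 12.3
[  0. 286.  43.] roll -1.06
```

Emit:
{"name": "step_arm", "arguments": {
  "moves": [
    {"tx": 0,"ty": 286,"tz": 0,"roll": -1.06},
    {"tx": 0,"ty": 286,"tz": 0,"roll": -1.06},
    {"tx": 0,"ty": 286,"tz": 0,"roll": -1.06},
    {"tx": 0,"ty": 286,"tz": 0,"roll": -1.06},
    {"tx": 0,"ty": 286,"tz": 0,"roll": -1.06},
    {"tx": 0,"ty": 286,"tz": 0,"roll": -1.06},
    {"tx": 0,"ty": 286,"tz": 0,"roll": -1.06},
    {"tx": 0,"ty": 286,"tz": 20,"roll": -1.06},
    {"tx": 0,"ty": 286,"tz": 43,"roll": -1.06},
    {"tx": 0,"ty": 286,"tz": 43,"roll": -1.06},
    {"tx": 0,"ty": 286,"tz": 43,"roll": -1.06},
    {"tx": 0,"ty": 286,"tz": 43,"roll": -1.06}
  ]
}}

```text
t: 36.03
eef_pos: [534.6, -283.9, 230.3]
tcp_rot: [3.141, 0.0, 1.272]
ft_force: [-0.0, -0.3, 0.4]
opening: 0.627
grip_force: 0.0
```

Run:
```python
from h import *
im,K,V=cam('wrist'); s=env.state(); print(s['eef_pos'].round(1),s['t'])
ex=np.array([-.2957,-.9553]);ey=np.array([.9553,-.2957]);o=np.array([567.6,-178.7])
T=lambda u,v,z:(lambda d:(round(float(d@ex),1),round(float(d@ey),1)))(plane(K,V,(u,v),z)-o)
P=lambda x,y,z:proj(K,V,(*(o+ex*x+ey*y),z))
g=cv2.GaussianBlur(im,(3,3),0).min(2).astype(int)
def edges(a,o,th=10):
    d=np.abs(a[2:]-a[:-2]); return [(o+i+1,int(a[i]),int(a[i+2])) for i in range(1,len(d)-1) if d[i]>th and d[i]>=d[i-1] and d[i]>d[i+1]]
for xq in (-10,-30,-62):
    v=int(P(xq,0,18)[1]); a=int(P(xq,-125,18)[0]); b=int(P(xq,125,18)[0]); a=max(a,0)
    print('x',xq,'row',v,[(c,T(c,v,18)[1],l,r) for c,l,r in edges(g[v,a:b],a)])
for y in (-70,0,70):
    c=int(P(-60,y,18)[0]); v0=int(P(-100,y,18)[1]); v1=int(P(-20,y,18)[1])
    print('lane',y,'col',c,[(r,'z18',T(c,r,18)[0],'z52',T(c,r,52)[0],l,q) for r,l,q in edges(g[max(v0,0):v1,c],max(v0,0))])
for y in (-52,17,88,-35,35,-105):
    c=int(P(-60,y,18)[0]); v0=max(0,int(P(-100,y,18)[1])); v1=int(P(0,y,18)[1])
    print('y',y,'col',c,[(r,'z18',T(c,r,18)[0],'z6',T(c,r,6)[0],l,q) for r,l,q in edges(g[v0:v1,c],v0)])
```

```text
[ 534.6 -283.8  230.8] 36.0833
x -10 row 64 [(220, -111.0, 92, 76), (232, -97.6, 86, 119), (260, -66.1, 123, 101), (265, -60.5, 96, 119), (282, -41.4, 117, 91), (296, -25.7, 156, 203), (330, 12.5, 197, 149), (337, 20.4, 162, 205), (345, 29.4, 195, 132), (358, 44.0, 144, 198), (374, 62.0, 200, 143), (379, 67.6, 138, 193), (397, 87.9, 206, 185), (400, 91.3, 185, 206), (407, 99.1, 189, 119), (411, 103.6, 89, 108), (416, 109.3, 131, 157)]
x -30 row 45 [(213, -117.0, 85, 56), (218, -111.4, 50, 66), (231, -97.1, 90, 121), (259, -66.2, 122, 99), (264, -60.6, 95, 119), (281, -41.8, 122, 94), (295, -26.4, 120, 194), (309, -10.9, 214, 203), (312, -7.6, 203, 214), (330, 12.3, 196, 148), (337, 20.1, 157, 200), (345, 28.9, 199, 134), (359, 44.4, 152, 204), (375, 62.1, 197, 140), (380, 67.6, 136, 191), (398, 87.5, 208, 191), (401, 90.8, 189, 206), (409, 99.7, 172, 102), (413, 104.1, 91, 111), (417, 108.6, 123, 147)]
x -62 row 12 [(243, -81.6, 104, 121), (265, -57.9, 119, 100), (270, -52.6, 112, 144), (309, -10.6, 171, 205), (331, 13.0, 191, 131), (334, 16.2, 123, 148), (372, 57.1, 159, 146), (375,
[... 202 characters left out ...]
 -63.5, 171, 202)]
y -52 col 270 [(8, 'z18', -66.2, 'z6', -69.1, 153, 134), (17, 'z18', -57.7, 'z6', -60.3, 104, 82), (24, 'z18', -50.9, 'z6', -53.3, 92, 124)]
y 17 col 334 [(7, 'z18', -67.3, 'z6', -70.2, 87, 133), (12, 'z18', -62.6, 'z6', -65.3, 139, 127), (25, 'z18', -50.0, 'z6', -52.4, 120, 170), (29, 'z18', -46.1, 'z6', -48.4, 186, 151)]
y 88 col 400 [(18, 'z18', -57.0, 'z6', -59.5, 169, 187), (25, 'z18', -50.2, 'z6', -52.5, 188, 199), (46, 'z18', -29.4, 'z6', -31.1, 189, 176), (55, 'z18', -20.2, 'z6', -21.6, 181, 194)]
y -35 col 286 [(21, 'z18', -53.8, 'z6', -56.3, 113, 85)]
y 35 col 351 [(18, 'z18', -56.9, 'z6', -59.4, 152, 133)]
y -105 col 221 [(17, 'z18', -57.6, 'z6', -60.2, 84, 64)]
```

```bash
python3 -c "
from cell import env
print(env.job_done())"
```

```text
the job is handed in; nothing more can be done
None
```

I handed the job in at about 36 s: by camera measurement all three saddles lie flat, one per lane with tabs out over the open side, and the large paddle stands blade up on the cup floor; I made no final camera check of the bystanders.

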